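# Unmould the soap bars and put the melting pot on the heat

### The arm

A 6-joint arm with a two-finger parallel gripper is mounted at the origin on the work surface. World frame = base frame: x ahead of the robot, y to its left, z up, the work surface at z = 0. Lengths are in m, angles in rad, forces in N, time in s.
With the tool pointing down it reaches from about 0.4 to 0.925 m from the base axis. Payload 12.5 kg.
Tool frame: the origin (TCP) lies midway between the tips of the shut fingers; the grasp point (between the pads) lies 19 mm behind it; z points along the fingers, y is the line along which they close (so a half turn about z gives the same grasp; the last joint's range is limited). The gripper opens to 95 mm and grips with 3 to 60 N. Pads are 20 mm wide; open, the fingers measure 119 mm over their backs; the gripper's body (75 mm by 180 mm) begins 59 mm behind the grasp point.
Start: joints at [1.007, 0.491, 1.559, -0, 1.092, -0.106], TCP at [0.276, 0.561, 0.215] pointing down, gripper open.
Joint ranges: [-3.1, 3.1], [-0.84, 2.19], [0.05, 2.79], [-1.13, 4.28], [0.06, 2.93], [-2.69, 2.69]. Speed limits (rad/s): [2.22, 2.22, 2.79, 3.14, 3.14, 3.14].

### API

Orientations are given as a unit quaternion [w, x, y, z].
In Python, from workcell import sensors, imaging, order gives the robot as it stands.
- The arm moves only by the shell command python3 -m inch 'ROWS' [FORCE]. ROWS is JSON, a list of rows, each an object of numbers: "claw": the finger opening in m, from 0 to 0.0951; "tx", "ty", "tz": the shift along the tool's x, y, z in m; "wx", "wy", "wz": the turn, a rotation vector about the tool's x, y, z in degrees. In form: [{"claw": .., "tx": .., "ty": .., "tz": .., "wx": .., "wy": .., "wz": ..}, ...]. A call has exactly 5 rows; each row is the pose to reach, as a shift and turn from the pose commanded when the call began, along the tool's axes at that moment; what a row does not reach only later rows make up. A row lasts 1/12 s, in which the tool goes at most 41.7 mm and 7.16 degrees, less where a joint would pass 70% of its speed; a pose out of reach is approached as far as the arm can. A call with a gripper value outside its range is refused whole. The fingers move at their own pace and stop on an object; FORCE is the grip in N (left out, the last holds). Time passes only in rows, so rows that repeat a pose let the fingers close, or fill a call up. It gives the time, the measured TCP pose, the force, the opening and the grip force at its end, in the units of the state.
- sensors.observe(): the state, without advancing time (a new reading comes with each control period).
- imaging.capture(name): name is "side" or "top" or "wrist"; returns a dict with "img" (384x512x3 uint8, red, green, blue), "intrinsics" (3x3 intrinsics, pixels), "camera_from_world" (4x4, takes a point from world to camera coordinates); the wrist camera has in their place "T_tool_cam" (4x4, takes a point from camera to tool coordinates, whose origin is the TCP and whose axes are the flange's). Camera axes: x right, y down, z forward; pixel columns grow to the right and rows downward; lengths in m; the calibration is good to about 2 mm. The wrist camera is an equidistant fisheye: a pixel r from the principal point sees the ray r / f radians off the axis. A picture is of the moment at which its call begins: read the wrist's pose just before it. There is no depth.
- order.job_done(): hands the job in; it is judged then, once.
The state is a dict: "time_s": time; "q": joint angles; "joint_vel": joint speeds; "tau": joint torques, N m; "tool_pos": TCP position; "tcp_rot": TCP orientation; "ft_force": force on the tool from outside, world axes, zero at the start; "torque": the same for the moment, N m; "gripper_width": finger opening in m; "grasp_force": force on a finger pad.
Only numpy, scipy, OpenCV 4.12 (cv2) and the standard library are available. Lean on these libraries where they do the work, as an engineer would, in place of code of your own. Each camera call takes 0.05 s, during which the arm holds its last target. There are 200 camera calls.

### The job

The soap has set: take the wooden pusher and push every bar right out of its clear sleeve at the far end, onto the landing battens, lay all the bars on the slatted curing rack, each lying on a side next to the others and none on top of another, and lay the pusher back down on its mat. For the next batch, slide the melting pot across the hob, without lifting it off the glass, to the middle of the lit red zone. Leave the other things on the counter where they are.

Things in the scene. Friction and masses are not known exactly. Their poses are not given: they have to be found in the camera images.
- bar_a: lavender soap bar, 60 x 44 x 30 high, about 85 g. Origin at its centre; x along the 60 mm length, z along the 30. Starts stuck in its lane's sleeve of the board, flat on the bore floor, its centre at x = -37 to -22 in the board's frame; it takes 6 to 15 N along the sleeve to shift it. May be absent (its sleeve is then empty)
- bar_b: honey-yellow soap bar, 60 x 44 x 30 high, about 85 g. Origin at its centre; x along the 60 mm length, z along the 30. Starts stuck in its lane's sleeve of the board, flat on the bore floor, its centre at x = -37 to -22 in the board's frame; it takes 6 to 15 N along the sleeve to shift it. May be absent (its sleeve is then empty)
- bar_c: green soap bar, 60 x 44 x 30 high, about 85 g. Origin at its centre; x along the 60 mm length, z along the 30. Starts stuck in its lane's sleeve of the board, flat on the bore floor, its centre at x = -37 to -22 in the board's frame; it takes 6 to 15 N along the sleeve to shift it. May be absent (its sleeve is then empty)
- bar_d: rose soap bar, 60 x 44 x 30 high, about 85 g. Origin at its centre; x along the 60 mm length, z along the 30. Starts stuck in its lane's sleeve of the board, flat on the bore floor, its centre at x = -37 to -22 in the board's frame; it takes 6 to 15 N along the sleeve to shift it. May be absent (its sleeve is then empty)
- board: wooden unmoulding board, fixed, 175 x 285. Origin on the counter under it; x = direction in which bars are pushed out (roughly to the robot's left), z up. Four clear acrylic mould sleeves lie along x, open at both ends, on lanes y = -108 (lavender bar), -36 (yellow), 36 (green), 108 (rose); 20 mm free between sleeves, outside tops at z = 75
- near_mouth (a point): centre of the near mouth of the first (lavender) sleeve, where the pusher goes in: x = -70, y = -108, z = 56 in the board's frame. Each bore is 46 wide x 32 high, floor at z = 40, wall 3; sleeves are 80 long, so the far mouths are at x = +10. The other near mouths lie 72, 144 and 216 further along the board's y
- landing (a point): middle of the first (lavender) lane's two landing battens: x = 49, y = -108, z = 39 (batten tops) in the board's frame. Battens (outer edges at lane y +-15) carry the bars that come out, from the far mouth to a wooden end stop at x = 86 (its top at z = 56). A bar is wholly out with its centre at x = 40 or more; at x = 56 it touches the stop
- pusher: wooden pusher, 120 g: a dark square grip 70 long, 30 x 30, centred on the origin, and a pale round rod, 22 dia, from x = +35 to its blunt tip at x = +140. x runs along it towards the tip. It lies on the mat (origin 15 mm above the mat's top) with the tip pointing roughly away from the robot
- mat: slate-blue silicone mat on the counter, fixed, 270 (x) x 100 (y) x 3 thick. Origin: centre of its underside; z up
- rack: slatted wooden curing rack, fixed, 270 (x) x 112 (y), slat tops at z = 30. Five slats run along x, 14 wide, 10.5 apart. Origin: on the counter under its centre
- hob: black glass two-zone hob set on the counter, fixed, 510 (x) x 290 (y), glass top at z = 6. Origin: centre of its underside
- zone_lit: the lit cooking zone: glowing red ring, 164 dia, with a cross at its centre, on the glass. Origin: the ring's centre, at glass level (z = 6). It may be the nearer or the farther zone
- zone_unlit: the unlit cooking zone: thin grey ring, 164 dia, with a cross. Origin: the ring's centre, at glass level
- pot: lidded steel melting pot, 120 dia, rim at 84, lid knob (26 dia) from 94 to 110 high, 0.45 to 0.7 kg. Origin: centre of its underside; x points along its black handle, a straight bar 18 wide x 12 thick centred 62 above the underside, reaching from x = 60 to x = 165 (free to grip from 90 on). At the start the handle points roughly to the robot's left
- scent_bottle: amber scent bottle, 38 dia, 85 tall; bystander. Origin under its centre
- mixing_bowl: white bowl, 124 dia, 60 tall; bystander. Origin under its centre
- mug: blue mug, 80 dia, 90 tall; bystander. Origin under its centre
- spatula: kitchen spatula about 260 long, lying on the counter; bystander. x along it
- petal_jar: glass jar with brass lid, 68 dia, 90 tall; bystander. Origin under its centre
- cap_a: red plastic sleeve end cap, 58 x 44 x 16; bystander. Origin under its centre
- cap_b: another red sleeve end cap; bystander. Origin under its centre

How it is judged:
By the outcome, as a careful person would: the job done as asked, in the order asked, and still so for the second after the job is handed in, with the robot touching nothing.
Of bar_a, bar_b, bar_c, bar_d only 3 to 4 are there at a start; the rules pass over those that are not, and their reading is None.
At some moment in a run one of pot, pusher may be knocked a few centimetres aside while the robot is not near it.
Once in a run the grip may slacken for a moment while it holds something.
It also fails if it takes over 210 s, if anything falls off the work surface, if the arm or the gripper's body presses on something with over 40 N, if the wrist force passes 120 N, or if a joint passes its speed limit or range.

## Working session

There is one attempt and no reset: what is moved stays moved. The work goes in short steps, Python scripts to look and compute and a shell command to move; the robot and the scene stay as the last step left them, time stands still between calls to the robot, and variables do not carry over. Pictures are saved under pics/ and viewed, at most 16 in all, crops included, and the job is handed in when it is done.

```bash
ls; mkdir -p pics; python3 - <<'E'
from workcell import sensors, imaging
import cv2, numpy as np, pickle
for n in ("top","side"):
    c=imaging.capture(n); pickle.dump(c,open(n+".pkl","wb"))
    cv2.imwrite(f"pics/{n}0.png",cv2.resize(c["img"][:,:,::-1],(800,600),interpolation=cv2.INTER_CUBIC))
    print(n,c["intrinsics"].round(1).tolist(),c["camera_from_world"].round(3).tolist())
print(sensors.observe())
E
```

```text
pics
top [[422.9, 0.0, 254.2], [0.0, 422.9, 193.4], [0.0, 0.0, 1.0]] [[-0.007, -1.0, -0.018, 0.023], [-0.996, 0.008, -0.086, 0.563], [0.086, 0.017, -0.996, 1.114], [0.0, 0.0, 0.0, 1.0]]
side [[366.1, 0.0, 253.6], [0.0, 366.1, 195.6], [0.0, 0.0, 1.0]] [[-0.97, -0.244, -0.001, 0.523], [-0.129, 0.513, -0.849, 0.096], [0.208, -0.823, -0.529, 1.105], [0.0, 0.0, 0.0, 1.0]]
{'time_s': 0.1, 'q': array([ 1.00738429e+00,  4.91509665e-01,  1.55937985e+00,  8.72723204e-06,
        1.09170002e+00, -1.05639332e-01]), 'joint_vel': array([ 0.00063492, -0.00138727, -0.00239605, -0.0010867 ,  0.00111515,
       -0.00101095]), 'tau': array([ 2.31033628e-03, -6.13630557e+01, -2.58601588e+01,  6.94120070e-02,
        4.70639358e-02,  2.15965451e-05]), 'tool_pos': array([0.27610646, 0.56047092, 0.21411671]), 'tcp_rot': array([-1.67306040e-04,  2.26894994e-01,  9.73919100e-01, -4.69541129e-04]), 'ft_force': array([ 0.54852751, -0.66198474,  0.94645946]), 'torque': array([0.00442862, 0.08289042, 0.00221004]), 'grasp_force': 0.0, 'gripper_width': 0.09496486919375814}
```

View pics/top0.png

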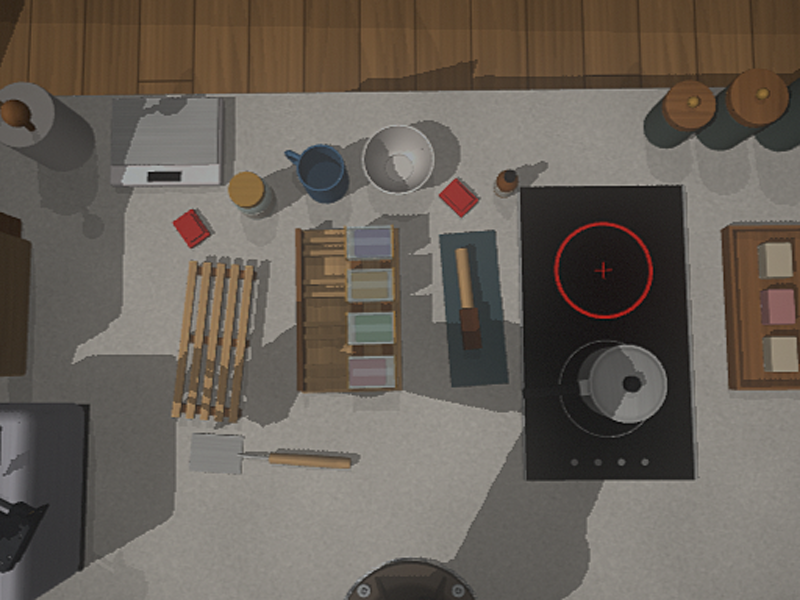

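View pics/side0.png

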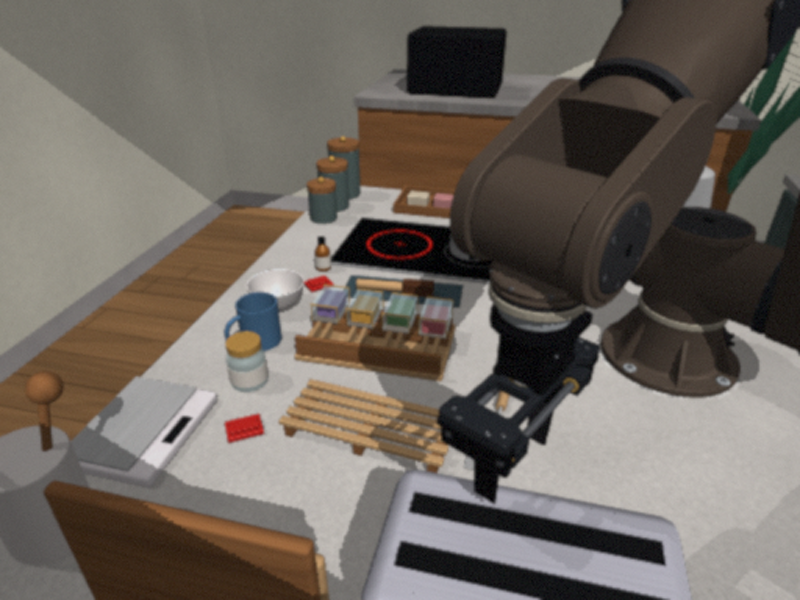

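```bash
cat > h.py <<'E'
import numpy as np, pickle, cv2
from workcell import sensors, imaging
from scipy.spatial.transform import Rotation as R
def pix2w(c,u,v,z):
    K=c["intrinsics"];T=c["camera_from_world"]
    d=T[:3,:3].T@np.linalg.solve(K,[u,v,1.]);o=-T[:3,:3].T@T[:3,3]
    return o+d*(z-o[2])/d[2]
def w2pix(c,p):
    q=c["camera_from_world"]@np.append(p,1);q=c["intrinsics"]@q[:3];return q[:2]/q[2]
def crop(c,u0,u1,v0,v1,s,name,g=0.6):
    im=(255*(c["img"][v0:v1,u0:u1,::-1]/255.)**g).astype(np.uint8)
    cv2.imwrite("pics/"+name,cv2.resize(im,None,fx=s,fy=s,interpolation=cv2.INTER_CUBIC))
def pose():
    s=sensors.observe();w,x,y,z=s["tcp_rot"];return s,R.from_quat([x,y,z,w])
def yaw(r): # direction of tool y, degrees
    v=r.as_matrix()[:,1];return np.degrees(np.arctan2(v[1],v[0]))
def to(x,y,z,psi=None):
    "shift (m) and turn (deg, rotation vector) in tool axes to pose pointing down, tool y at yaw psi"
    s,r=pose();t=r.inv().apply(np.array([x,y,z])-s["tool_pos"])
    if psi is None: psi=yaw(r)
    a=np.radians(psi);Y=np.array([np.cos(a),np.sin(a),0]);Z=np.array([0,0,-1.]);M=np.stack([np.cross(Y,Z),Y,Z],1)
    w=np.degrees((r.inv()*R.from_matrix(M)).as_rotvec())
    print("t",t.round(4),"w",w.round(2))
def st():
    s,r=pose();print("t%.2f"%s["time_s"],s["tool_pos"].round(4),"yaw%.1f"%yaw(r),"tilt",(r.as_matrix()[:,2]).round(3),"F",s["ft_force"].round(1),"w%.4f g%.1f"%(s["gripper_width"],s["grasp_force"]),"q",s["q"].round(2))
E
python3 - <<'E'
from h import *
c=pickle.load(open("top.pkl","rb"))
crop(c,105,335,135,285,3.4,"A.png"); crop(c,325,450,150,290,4,"B.png",.35)
E
```

```text
(no output)
```

View pics/A.png

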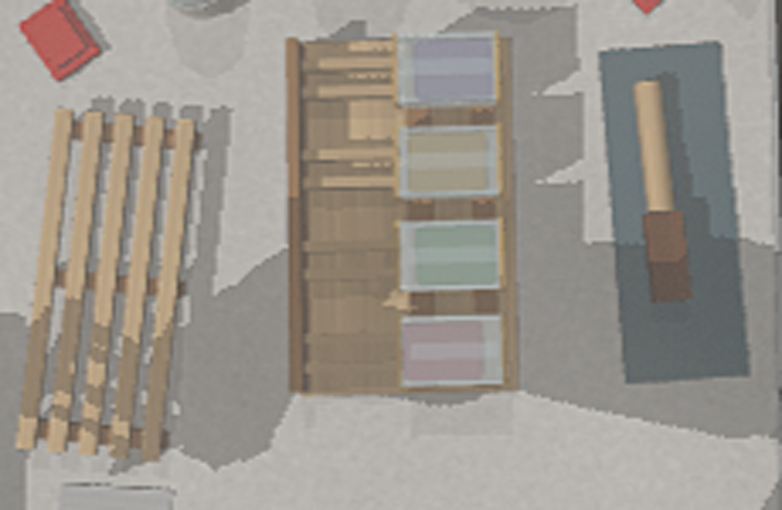

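View pics/B.png

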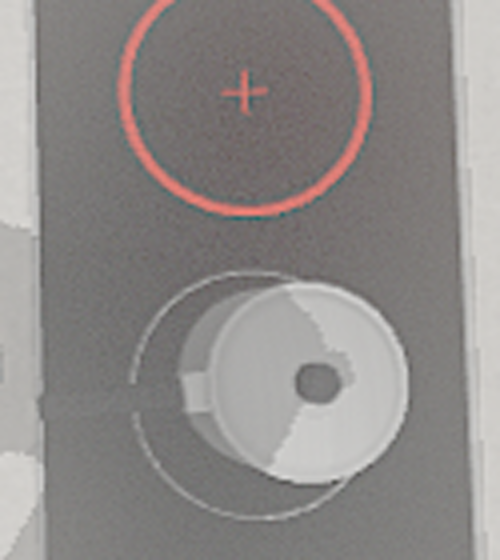

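```bash
python3 - <<'E'
from h import *
c=pickle.load(open("top.pkl","rb"))
A=lambda u,v,z:pix2w(c,u/3.4+105-.4,v/3.4+135-.4,z)
B=lambda u,v,z:pix2w(c,u/4+325-.4,v/4+150-.4,z)
for n,p in dict(lav=A(448,68.5,.075),yel=A(447.5,161,.075),grn=A(451,255,.075),rose=A(452,351,.075),lavN=A(499,68.5,.075),lavF=A(397,68.5,.075),
 tip=A(648,84,.018),tail=A(671,300,.018),grip=A(667,256,.033),m1=A(600,50,.003),m2=A(720,42,.003),m3=A(748,375,.003),m4=A(627,382,.003),
 r1=A(63,110,.03),r2=A(185,120,.03),r3=A(152,460,.03),r4=A(25,448,.03),
 cross=B(244,93,.006),unlit=B(256,395,.006),knob=B(318,383,.116),rim=B(308,382,.09),hend=B(40,405,.068),hroot=B(185,393,.068)).items(): print(n,p.round(4))
E
```

```text
lav [0.6594 0.064  0.075 ]
yel [0.5884 0.0646 0.075 ]
grn [0.517  0.0621 0.075 ]
rose [0.4449 0.0616 0.075 ]
lavN [0.659 0.025 0.075]
lavF [0.6598 0.1029 0.075 ]
tip [ 0.6555 -0.0929  0.018 ]
tail [ 0.4829 -0.1084  0.018 ]
grip [ 0.517  -0.1044  0.033 ]
m1 [ 0.6863 -0.0555  0.003 ]
m2 [ 0.6919 -0.153   0.003 ]
m3 [ 0.4231 -0.1701  0.003 ]
m4 [ 0.4182 -0.0738  0.003 ]
r1 [0.6371 0.3738 0.03  ]
r2 [0.6281 0.2761 0.03  ]
r3 [0.3611 0.2985 0.03  ]
r4 [0.3708 0.3983 0.03  ]
cross [ 0.6177 -0.3399  0.006 ]
unlit [ 0.413  -0.3411  0.006 ]
knob [ 0.4249 -0.3464  0.116 ]
rim [ 0.4246 -0.3489  0.09  ]
hend [ 0.4102 -0.1856  0.068 ]
hroot [ 0.4173 -0.2779  0.068 ]
```

Crops read: lanes come out 71.5 mm apart and the pusher 173 mm long, which agrees with the given sizes. Moving to the pusher.

```bash

python3 -m inch '[{"claw":0.06,"wz":-6.3},{"claw":0.06,"wz":-12.6},{"claw":0.06,"wz":-18.9},{"claw":0.06,"wz":-25},{"claw":0.06,"wz":-31.3}]' 40
python3 -m inch '[{"claw":0.06,"tx":-0.009,"ty":-0.034},{"claw":0.06,"tx":-0.018,"ty":-0.068},{"claw":0.06,"tx":-0.027,"ty":-0.102},{"claw":0.06,"tx":-0.036,"ty":-0.136},{"claw":0.06,"tx":-0.045,"ty":-0.171}]'
python3 -m inch '[{"claw":0.06,"tx":-0.009,"ty":-0.034},{"claw":0.06,"tx":-0.018,"ty":-0.068},{"claw":0.06,"tx":-0.027,"ty":-0.102},{"claw":0.06,"tx":-0.036,"ty":-0.136},{"claw":0.06,"tx":-0.045,"ty":-0.171}]'
python3 -m inch '[{"claw":0.06,"tx":-0.009,"ty":-0.034},{"claw":0.06,"tx":-0.018,"ty":-0.068},{"claw":0.06,"tx":-0.027,"ty":-0.102},{"claw":0.06,"tx":-0.036,"ty":-0.136},{"claw":0.06,"tx":-0.045,"ty":-0.171}]'
python3 -m inch '[{"claw":0.06,"tx":-0.009,"ty":-0.034},{"claw":0.06,"tx":-0.018,"ty":-0.068},{"claw":0.06,"tx":-0.027,"ty":-0.102},{"claw":0.06,"tx":-0.036,"ty":-0.136},{"claw":0.06,"tx":-0.045,"ty":-0.171}]'
python3 - <<'E'
from h import *
st(); c=imaging.capture("wrist"); pickle.dump(c,open("w.pkl","wb"));to(.516,-.105,.007,95.1)
cv2.imwrite("pics/w1.png",c["img"][:,:,::-1]); print(c["intrinsics"].round(1).tolist(),c["T_tool_cam"].round(3).tolist())
E
```

```text
t0.10 [0.2761 0.5605 0.2141] yaw63.8 tilt [-0.001 -0.001 -1.   ] F [ 0.5 -0.7  0.9] w0.0950 g0.0 q [ 1.01  0.49  1.56  0.    1.09 -0.11]
t [-0.5093 -0.4908  0.2075] w [-4.000e-02 -2.000e-02 -3.133e+01]
[[297.3, 0.0, 261.4], [0.0, 297.3, 190.9], [0.0, 0.0, 1.0]] [[0.0, -0.964, -0.267, 0.075], [1.0, 0.0, 0.0, -0.0], [-0.0, -0.267, 0.964, -0.17], [0.0, 0.0, 0.0, 1.0]]invalid input
invalid input
invalid input
invalid input
invalid input
```

View pics/w1.png

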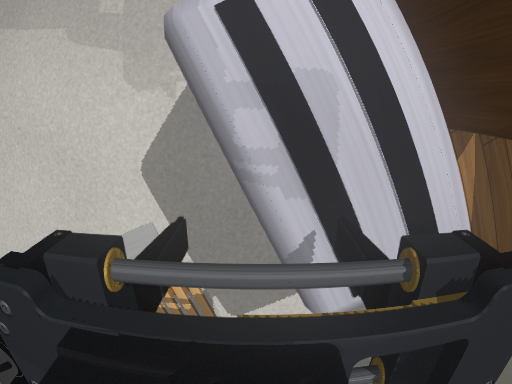

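The rows were refused because they lack keys, so the arm has not moved; the picture still shows the start view over the toaster. I'll retry with every key in each row.

```bash

python3 -m inch '[{"claw":0.06,"tx":0,"ty":0,"tz":0,"wx":0,"wy":0,"wz":-6.3},{"claw":0.06,"tx":0,"ty":0,"tz":0,"wx":0,"wy":0,"wz":-12.6},{"claw":0.06,"tx":0,"ty":0,"tz":0,"wx":0,"wy":0,"wz":-18.9},{"claw":0.06,"tx":0,"ty":0,"tz":0,"wx":0,"wy":0,"wz":-25},{"claw":0.06,"tx":0,"ty":0,"tz":0,"wx":0,"wy":0,"wz":-31.3}]' 40
python3 -m inch '[{"claw":0.06,"tx":-0.009,"ty":-0.034,"tz":0,"wx":0,"wy":0,"wz":0},{"claw":0.06,"tx":-0.018,"ty":-0.068,"tz":0,"wx":0,"wy":0,"wz":0},{"claw":0.06,"tx":-0.027,"ty":-0.102,"tz":0,"wx":0,"wy":0,"wz":0},{"claw":0.06,"tx":-0.036,"ty":-0.136,"tz":0,"wx":0,"wy":0,"wz":0},{"claw":0.06,"tx":-0.045,"ty":-0.171,"tz":0,"wx":0,"wy":0,"wz":0}]'
python3 -c "
from h import *
st();to(.516,-.105,.007,95.1)"
```

```text
time_s: 0.57
tool_pos: [0.2761, 0.5606, 0.2144]
tcp_rot: [-0.0, -0.047, 0.999, -0.0]
ft_force: [0.4, -0.2, -0.2]
gripper_width: 0.067
grasp_force: 0.0
time_s: 0.98
tool_pos: [0.3362, 0.3928, 0.2145]
tcp_rot: [-0.0, -0.045, 0.999, -0.0]
ft_force: [1.0, 0.8, 0.5]
gripper_width: 0.06
grasp_force: 0.0
t0.98 [0.3362 0.3928 0.2145] yaw95.1 tilt [-0. -0. -1.] F [1.  0.8 0.5] w0.0600 g0.0 q [ 0.74  0.34  1.82 -0.    0.98 -0.92]
t [-0.1348 -0.5118  0.2075] w [-0.01 -0.01  0.  ]
```

```bash

for i in 1 2 3 4 5; do python3 -m inch '[{"claw":0.06,"tx":0,"ty":0,"tz":0,"wx":0,"wy":0,"wz":7.1},{"claw":0.06,"tx":0,"ty":0,"tz":0,"wx":0,"wy":0,"wz":14.2},{"claw":0.06,"tx":0,"ty":0,"tz":0,"wx":0,"wy":0,"wz":21.3},{"claw":0.06,"tx":0,"ty":0,"tz":0,"wx":0,"wy":0,"wz":28.5},{"claw":0.06,"tx":0,"ty":0,"tz":0,"wx":0,"wy":0,"wz":35.7}]' >/dev/null; done
for i in 1 2 3; do python3 -m inch '[{"claw":0.06,"tx":0.009,"ty":0.034,"tz":0.005,"wx":0,"wy":0,"wz":0},{"claw":0.06,"tx":0.018,"ty":0.068,"tz":0.01,"wx":0,"wy":0,"wz":0},{"claw":0.06,"tx":0.027,"ty":0.102,"tz":0.02,"wx":0,"wy":0,"wz":0},{"claw":0.06,"tx":0.036,"ty":0.136,"tz":0.025,"wx":0,"wy":0,"wz":0},{"claw":0.06,"tx":0.045,"ty":0.171,"tz":0.03,"wx":0,"wy":0,"wz":0}]' >/dev/null; done
python3 -c "
from h import *
st();to(.516,-.105,.007,-84.9)
c=imaging.capture('top');pickle.dump(c,open('top1.pkl','wb'));c=imaging.capture('wrist');cv2.imwrite('pics/w2.png',c['img'][:,:,::-1])"
```

```text
t4.32 [ 0.5324 -0.1003  0.124 ] yaw-83.1 tilt [-0.001  0.    -1.   ] F [1.3 0.1 0.2] w0.0598 g0.0 q [-0.31  0.49  1.86  0.    0.79  1.14]
t [-0.0168  0.0028  0.117 ] w [-0.02  0.03  1.84]
```

View pics/w2.png

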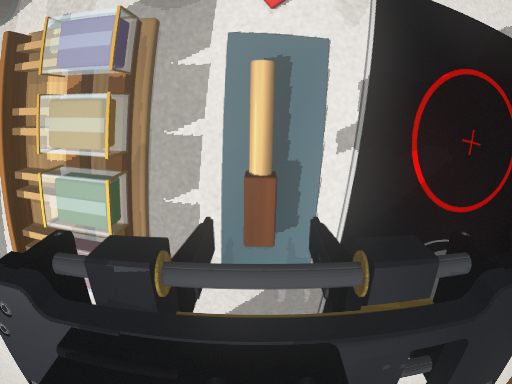

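The wrist view shows the pusher's grip at columns 244–275, rows 172–247, and the tip at (262,60), lying along the mat. I'll check my estimate against this.

```bash
cat >> h.py <<'E'
K0=np.array([[297.3,0,261.4],[0,297.3,190.9],[0,0,1]])
def wpix(c,p,s,r):
    "world point -> wrist pixel"
    T=c["T_tool_cam"];q=T[:3,:3].T@(r.inv().apply(np.array(p)-s["tool_pos"])-T[:3,3])
    th=np.arctan2(np.hypot(q[0],q[1]),q[2]);a=np.arctan2(q[1],q[0]);K=c["intrinsics"]
    return np.array([K[0,2]+K[0,0]*th*np.cos(a),K[1,2]+K[1,1]*th*np.sin(a)])
def wray(c,u,v,z,s,r):
    "wrist pixel -> world point at height z"
    T=c["T_tool_cam"];K=c["intrinsics"];x=(u-K[0,2])/K[0,0];y=(v-K[1,2])/K[1,1];th=np.hypot(x,y)
    d=np.array([x/th*np.sin(th),y/th*np.sin(th),np.cos(th)]);d=r.apply(T[:3,:3]@d);o=s["tool_pos"]+r.apply(T[:3,3])
    return o+d*(z-o[2])/d[2]
E
python3 -c "
from h import *
s,r=pose();c=imaging.capture('wrist')
for u,v,z in [(262,60,.02),(244,247,.033),(275,246,.033),(246,174,.033),(274,172,.033)]: print(wray(c,u,v,z,s,r).round(4))
for u,v,z in [(472,142,.006)]: print(wray(c,u,v,z,s,r).round(4))
st()"
```

```text
[ 0.6545 -0.0888  0.02  ]
[ 0.478  -0.0921  0.033 ]
[ 0.4827 -0.1218  0.033 ]
[ 0.5502 -0.0867  0.033 ]
[ 0.555  -0.1113  0.033 ]
[ 0.6162 -0.3393  0.006 ]
t4.47 [ 0.5325 -0.1006  0.1238] yaw-83.2 tilt [-0.001  0.    -1.   ] F [-0.9  0.7 -0.5] w0.0597 g0.0 q [-0.31  0.49  1.86  0.    0.79  1.14]
```

```bash

python3 -m inch '[{"claw":0.06,"tx":-0.0165,"ty":0.001,"tz":0.03,"wx":0,"wy":0,"wz":1.4},{"claw":0.06,"tx":-0.0165,"ty":0.001,"tz":0.06,"wx":0,"wy":0,"wz":1.4},{"claw":0.06,"tx":-0.0165,"ty":0.001,"tz":0.09,"wx":0,"wy":0,"wz":1.4},{"claw":0.06,"tx":-0.0165,"ty":0.001,"tz":0.108,"wx":0,"wy":0,"wz":1.4},{"claw":0.06,"tx":-0.0165,"ty":0.001,"tz":0.117,"wx":0,"wy":0,"wz":1.4}]'
python3 -m inch '[{"claw":0.02,"tx":0,"ty":0,"tz":0,"wx":0,"wy":0,"wz":0},{"claw":0.02,"tx":0,"ty":0,"tz":0,"wx":0,"wy":0,"wz":0},{"claw":0.02,"tx":0,"ty":0,"tz":0,"wx":0,"wy":0,"wz":0},{"claw":0.02,"tx":0,"ty":0,"tz":0,"wx":0,"wy":0,"wz":0},{"claw":0.02,"tx":0,"ty":0,"tz":0,"wx":0,"wy":0,"wz":0}]' 55
python3 -m inch '[{"claw":0.02,"tx":0,"ty":0,"tz":0,"wx":0,"wy":0,"wz":0},{"claw":0.02,"tx":0,"ty":0,"tz":0,"wx":0,"wy":0,"wz":0},{"claw":0.02,"tx":0,"ty":0,"tz":-0.02,"wx":0,"wy":0,"wz":0},{"claw":0.02,"tx":0,"ty":0,"tz":-0.04,"wx":0,"wy":0,"wz":0},{"claw":0.02,"tx":0,"ty":0,"tz":-0.08,"wx":0,"wy":0,"wz":0}]' 55
python3 -c "
from h import *
st();to(.6594,-.19,.08,0.6)"
```

```text
time_s: 4.88
tool_pos: [0.5147, -0.1003, 0.0057]
tcp_rot: [-0.001, 0.999, 0.049, -0.002]
ft_force: [-0.1, 0.2, -0.1]
gripper_width: 0.06
grasp_force: 0.0
time_s: 5.3
tool_pos: [0.5166, -0.1017, 0.0087]
tcp_rot: [0.0, 0.999, 0.048, 0.001]
ft_force: [0.4, -1.0, 0.1]
gripper_width: 0.0322
grasp_force: 0.5
time_s: 5.72
tool_pos: [0.5144, -0.1011, 0.0862]
tcp_rot: [-0.001, 0.999, 0.048, -0.002]
ft_force: [0.3, -1.3, -1.4]
gripper_width: 0.0296
grasp_force: 55.0
t5.72 [ 0.5144 -0.1011  0.0862] yaw-84.5 tilt [-0.005  0.002 -1.   ] F [ 0.3 -1.3 -1.4] w0.0296 g55.0 q [-0.32  0.53  1.93  0.    0.69  1.15]
t [0.1357 0.1024 0.0053] w [ -0.31   0.13 -85.06]
```

```bash

python3 -m inch '[{"claw":0.02,"tx":0,"ty":0,"tz":-0.015,"wx":0,"wy":0,"wz":-5},{"claw":0.02,"tx":0,"ty":0,"tz":-0.03,"wx":0,"wy":0,"wz":-11},{"claw":0.02,"tx":0,"ty":0,"tz":-0.045,"wx":0,"wy":0,"wz":-17},{"claw":0.02,"tx":0,"ty":0,"tz":-0.06,"wx":0,"wy":0,"wz":-23},{"claw":0.02,"tx":0,"ty":0,"tz":-0.07,"wx":0,"wy":0,"wz":-29}]'>/dev/null
for i in 1 2; do python3 -m inch '[{"claw":0.02,"tx":0,"ty":0,"tz":0,"wx":0,"wy":0,"wz":-6},{"claw":0.02,"tx":0,"ty":0,"tz":0,"wx":0,"wy":0,"wz":-12},{"claw":0.02,"tx":0,"ty":0,"tz":0,"wx":0,"wy":0,"wz":-18},{"claw":0.02,"tx":0,"ty":0,"tz":0,"wx":0,"wy":0,"wz":-24},{"claw":0.02,"tx":0,"ty":0,"tz":0,"wx":0,"wy":0,"wz":-28}]'>/dev/null; done
python3 -m inch '[{"claw":0.02,"tx":-0.015,"ty":0.029,"tz":0,"wx":0,"wy":0,"wz":0},{"claw":0.02,"tx":-0.03,"ty":0.058,"tz":0,"wx":0,"wy":0,"wz":0},{"claw":0.02,"tx":-0.045,"ty":0.087,"tz":0,"wx":0,"wy":0,"wz":0},{"claw":0.02,"tx":-0.06,"ty":0.116,"tz":0,"wx":0,"wy":0,"wz":0},{"claw":0.02,"tx":-0.069,"ty":0.145,"tz":0,"wx":0,"wy":0,"wz":0}]'
python3 -c "
from h import *
c=imaging.capture('top');pickle.dump(c,open('top2.pkl','wb'));st();to(.6594,-.17,.045,0.6);crop(c,190,340,115,265,4,'C.png')"
```

```text
time_s: 7.38
tool_pos: [0.6627, -0.1705, 0.1578]
tcp_rot: [0.0, 0.704, 0.71, 0.0]
ft_force: [-1.0, 0.2, -1.4]
gripper_width: 0.0294
grasp_force: 55.0
t7.43 [ 0.6668 -0.1716  0.1575] yaw0.5 tilt [ 0.003 -0.001 -1.   ] F [-3.7  0.6 -2.9] w0.0298 g55.0 q [-0.35  0.63  1.45  0.    1.05 -0.36]
t [ 0.0018 -0.0077  0.1125] w [ 0.17  0.06 -0.11]
```

View pics/C.png

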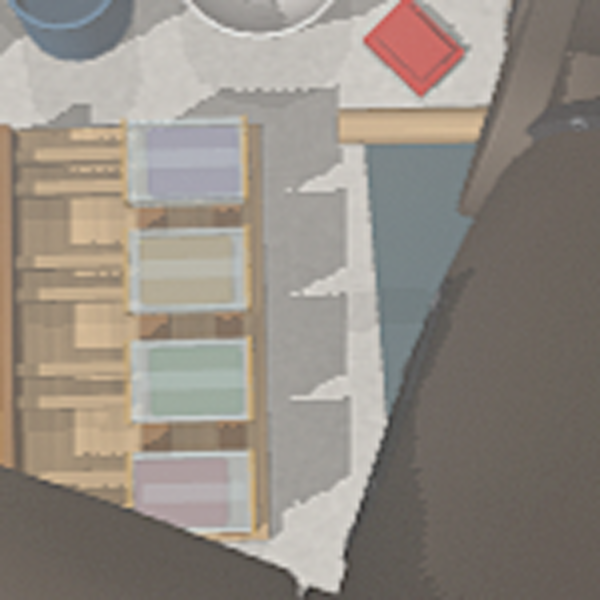

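```bash
python3 -m inch '[{"claw":0.02,"tx":0,"ty":-0.006,"tz":0.025,"wx":0,"wy":0,"wz":0},{"claw":0.02,"tx":0,"ty":-0.006,"tz":0.05,"wx":0,"wy":0,"wz":0},{"claw":0.02,"tx":0,"ty":-0.006,"tz":0.075,"wx":0,"wy":0,"wz":0},{"claw":0.02,"tx":0,"ty":-0.006,"tz":0.1,"wx":0,"wy":0,"wz":0},{"claw":0.02,"tx":0,"ty":-0.006,"tz":0.1125,"wx":0,"wy":0,"wz":0}]'
python3 -c "
from h import *
c=pickle.load(open('top2.pkl','rb'))
for u,v in [(341,126),(480,123)]: print(pix2w(c,u/4+190-.4,v/4+115-.4,.1685).round(4))
c=imaging.capture('top');crop(c,230,300,130,200,8,'D.png');c=imaging.capture('side');crop(c,180,310,160,240,6,'E.png');pickle.dump(c,open('side1.pkl','wb'))
st();to(.6594,-.17,.045,.6)"
```

```text
time_s: 7.85
tool_pos: [0.6543, -0.1688, 0.0424]
tcp_rot: [-0.002, 0.704, 0.71, -0.001]
ft_force: [0.1, 0.1, -1.7]
gripper_width: 0.0299
grasp_force: 55.0
[ 0.6625 -0.033   0.1685]
[ 0.6634 -0.1153  0.1685]
t7.95 [ 0.6545 -0.1688  0.0432] yaw0.5 tilt [-0.004  0.001 -1.   ] F [-1.  -0.6 -1.1] w0.0300 g55.0 q [-0.35  0.75  1.56  0.    0.83 -0.36]
t [-0.0012  0.0048 -0.0019] w [-0.21 -0.08 -0.05]
```

View pics/E.png

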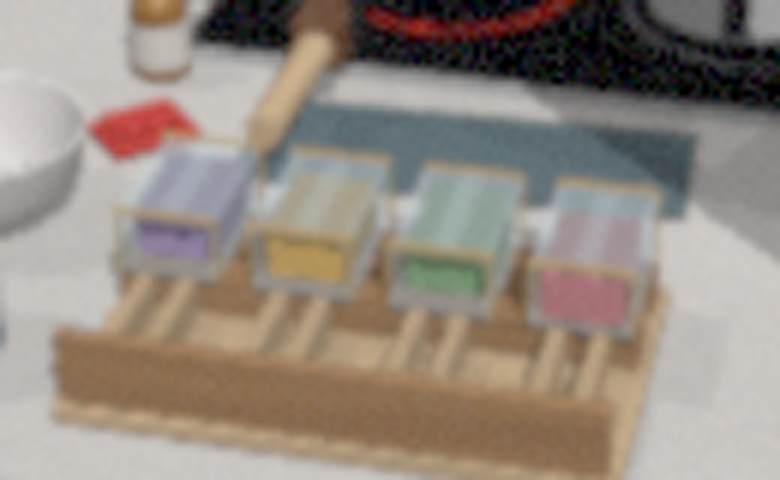

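```bash
python3 -c "
from h import *
c=pickle.load(open('side1.pkl','rb'))
for p in [(.6575,-.029,.056),(.6575,-.029,.045),(.6575,-.029,.067),(.6594,.023,.056),(.6854,.103,.037),(.6334,.103,.037)]:
  u=w2pix(c,np.array(p)); print(p,((u+.4-[180,160])*6).round(0))
st()"
```

```text
(0.6575, -0.029, 0.056) [253. 125.]
(0.6575, -0.029, 0.045) [254. 142.]
(0.6575, -0.029, 0.067) [252. 108.]
(0.6594, 0.023, 0.056) [220. 170.]
(0.6854, 0.103, 0.037) [124. 272.]
(0.6334, 0.103, 0.037) [219. 285.]
t7.95 [ 0.6545 -0.1688  0.0432] yaw0.5 tilt [-0.004  0.001 -1.   ] F [-1.  -0.6 -1.1] w0.0300 g55.0 q [-0.35  0.75  1.56  0.    0.83 -0.36]
```

```bash
python3 -m inch '[{"claw":0.02,"tx":0,"ty":0.006,"tz":-0.003,"wx":0,"wy":0,"wz":0},{"claw":0.02,"tx":0.01,"ty":0.006,"tz":-0.003,"wx":0,"wy":0,"wz":0},{"claw":0.02,"tx":0.025,"ty":0.006,"tz":-0.003,"wx":0,"wy":0,"wz":0},{"claw":0.02,"tx":0.04,"ty":0.006,"tz":-0.003,"wx":0,"wy":0,"wz":0},{"claw":0.02,"tx":0.055,"ty":0.006,"tz":-0.003,"wx":0,"wy":0,"wz":0}]'
python3 -m inch '[{"claw":0.02,"tx":0.008,"ty":0,"tz":0,"wx":0,"wy":0,"wz":0},{"claw":0.02,"tx":0.016,"ty":0,"tz":0,"wx":0,"wy":0,"wz":0},{"claw":0.02,"tx":0.024,"ty":0,"tz":0,"wx":0,"wy":0,"wz":0},{"claw":0.02,"tx":0.032,"ty":0,"tz":0,"wx":0,"wy":0,"wz":0},{"claw":0.02,"tx":0.04,"ty":0,"tz":0,"wx":0,"wy":0,"wz":0}]'
python3 -c "
from h import *
st();to(.6594,-.029,.046,.6)"
```

```text
time_s: 8.37
tool_pos: [0.6612, -0.1121, 0.049]
tcp_rot: [0.0, 0.704, 0.711, 0.0]
ft_force: [0.4, 0.0, -0.9]
gripper_width: 0.0297
grasp_force: 5.5
time_s: 8.78
tool_pos: [0.6613, -0.0749, 0.0488]
tcp_rot: [0.002, 0.703, 0.711, -0.0]
ft_force: [-0.9, -12.3, 0.1]
gripper_width: 0.0301
grasp_force: 55.0
t8.78 [ 0.6613 -0.0749  0.0488] yaw0.6 tilt [ 0.002 -0.002 -1.   ] F [ -0.9 -12.3   0.1] w0.0301 g55.0 q [-0.21  0.73  1.59 -0.    0.81 -0.22]
t [ 0.0459 -0.0014  0.0027] w [ 0.1   0.14 -0.01]
```

```bash
python3 -m inch '[{"claw":0.02,"tx":0.01,"ty":-0.001,"tz":0.002,"wx":0,"wy":0,"wz":0},{"claw":0.02,"tx":0.02,"ty":-0.001,"tz":0.002,"wx":0,"wy":0,"wz":0},{"claw":0.02,"tx":0.03,"ty":-0.001,"tz":0.002,"wx":0,"wy":0,"wz":0},{"claw":0.02,"tx":0.038,"ty":-0.001,"tz":0.002,"wx":0,"wy":0,"wz":0},{"claw":0.02,"tx":0.044,"ty":-0.001,"tz":0.002,"wx":0,"wy":0,"wz":0}]'
python3 -c "
from h import *
st();c=imaging.capture('top');pickle.dump(c,open('top3.pkl','wb'));crop(c,170,300,125,255,4,'F.png')"
```

```text
time_s: 9.2
tool_pos: [0.6595, -0.0293, 0.0468]
tcp_rot: [0.0, 0.704, 0.711, 0.0]
ft_force: [-0.1, -2.2, 0.3]
gripper_width: 0.0296
grasp_force: 55.0
t9.20 [ 0.6595 -0.0293  0.0468] yaw0.6 tilt [ 0.001 -0.    -1.   ] F [-0.1 -2.2  0.3] w0.0296 g55.0 q [-0.14  0.73  1.61 -0.    0.8  -0.15]
```

View pics/F.png

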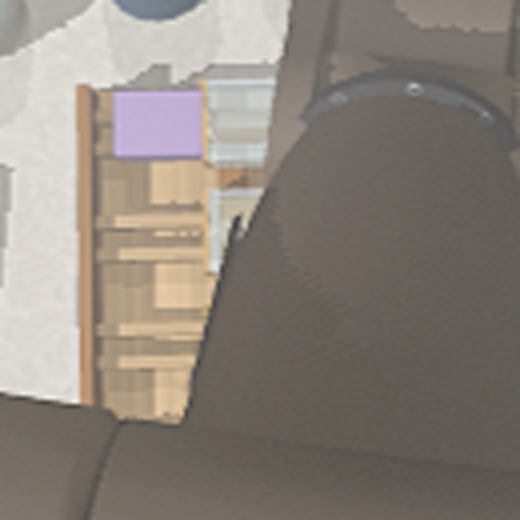

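```bash
python3 -c "
from h import *
c=pickle.load(open('top3.pkl','rb'));A=lambda u,v,z:pix2w(c,u/4+170-.4,v/4+125-.4,z).round(4)
print(A(113,124,.069),A(204,124,.069),A(206,124,.075),A(160,90,.069),A(160,158,.069),A(92,200,.056))
"
```

```text
[0.6592 0.1651 0.069 ] [0.6586 0.1055 0.069 ] [0.6576 0.1036 0.075 ] [0.6814 0.1343 0.069 ] [0.6365 0.1342 0.069 ] [0.611  0.1807 0.056 ]
```

```bash
python3 -m inch '[{"claw":0.02,"tx":0.003,"ty":0,"tz":0,"wx":0,"wy":0,"wz":0},{"claw":0.02,"tx":0.006,"ty":0,"tz":0,"wx":0,"wy":0,"wz":0},{"claw":0.02,"tx":0.006,"ty":0,"tz":0,"wx":0,"wy":0,"wz":0},{"claw":0.02,"tx":-0.01,"ty":0,"tz":0,"wx":0,"wy":0,"wz":0},{"claw":0.02,"tx":-0.035,"ty":0,"tz":0,"wx":0,"wy":0,"wz":0}]' 60
python3 -m inch '[{"claw":0.02,"tx":-0.025,"ty":0,"tz":0,"wx":0,"wy":0,"wz":0},{"claw":0.02,"tx":-0.05,"ty":0,"tz":0,"wx":0,"wy":0,"wz":0},{"claw":0.02,"tx":-0.075,"ty":0,"tz":0,"wx":0,"wy":0,"wz":0},{"claw":0.02,"tx":-0.1,"ty":0,"tz":0,"wx":0,"wy":0,"wz":0},{"claw":0.02,"tx":-0.105,"ty":0,"tz":0,"wx":0,"wy":0,"wz":0}]'
python3 -m inch '[{"claw":0.02,"tx":0,"ty":-0.02,"tz":0,"wx":0,"wy":0,"wz":0},{"claw":0.02,"tx":0,"ty":-0.04,"tz":0,"wx":0,"wy":0,"wz":0},{"claw":0.02,"tx":0,"ty":-0.06,"tz":0,"wx":0,"wy":0,"wz":0},{"claw":0.02,"tx":0,"ty":-0.0715,"tz":0,"wx":0,"wy":0,"wz":0},{"claw":0.02,"tx":0,"ty":-0.0715,"tz":0,"wx":0,"wy":0,"wz":0}]'
python3 -c "
from h import *
st();to(.5885,-.023,.046,.6)"
```

```text
time_s: 9.67
tool_pos: [0.6596, -0.0643, 0.046]
tcp_rot: [-0.0, 0.703, 0.711, 0.0]
ft_force: [0.5, -0.2, -1.0]
gripper_width: 0.0298
grasp_force: 60.0
time_s: 10.08
tool_pos: [0.6604, -0.1747, 0.046]
tcp_rot: [0.0, 0.705, 0.709, -0.0]
ft_force: [0.2, -0.4, -0.8]
gripper_width: 0.0296
grasp_force: 60.0
time_s: 10.5
tool_pos: [0.587, -0.171, 0.0461]
tcp_rot: [-0.001, 0.704, 0.71, -0.0]
ft_force: [1.1, 0.3, -2.3]
gripper_width: 0.0298
grasp_force: 60.0
t10.50 [ 0.587  -0.171   0.0461] yaw0.5 tilt [-0.002  0.001 -1.   ] F [ 1.1  0.3 -2.3] w0.0298 g60.0 q [-0.39  0.68  1.74  0.    0.73 -0.4 ]
t [0.1479 0.0028 0.0002] w [-0.1  -0.05 -0.1 ]
```

```bash
python3 -m inch '[{"claw":0.02,"tx":0.012,"ty":0,"tz":0,"wx":0,"wy":0,"wz":0},{"claw":0.02,"tx":0.024,"ty":0,"tz":0,"wx":0,"wy":0,"wz":0},{"claw":0.02,"tx":0.036,"ty":0,"tz":0,"wx":0,"wy":0,"wz":0},{"claw":0.02,"tx":0.048,"ty":0,"tz":0,"wx":0,"wy":0,"wz":0},{"claw":0.02,"tx":0.06,"ty":0,"tz":0,"wx":0,"wy":0,"wz":0}]'
python3 -m inch '[{"claw":0.02,"tx":0.008,"ty":0,"tz":0,"wx":0,"wy":0,"wz":0},{"claw":0.02,"tx":0.016,"ty":0,"tz":0,"wx":0,"wy":0,"wz":0},{"claw":0.02,"tx":0.024,"ty":0,"tz":0,"wx":0,"wy":0,"wz":0},{"claw":0.02,"tx":0.032,"ty":0,"tz":0,"wx":0,"wy":0,"wz":0},{"claw":0.02,"tx":0.04,"ty":0,"tz":0,"wx":0,"wy":0,"wz":0}]'
python3 -m inch '[{"claw":0.02,"tx":0.012,"ty":0,"tz":0,"wx":0,"wy":0,"wz":0},{"claw":0.02,"tx":0.024,"ty":0,"tz":0,"wx":0,"wy":0,"wz":0},{"claw":0.02,"tx":0.036,"ty":0,"tz":0,"wx":0,"wy":0,"wz":0},{"claw":0.02,"tx":0.044,"ty":0,"tz":0,"wx":0,"wy":0,"wz":0},{"claw":0.02,"tx":0.047,"ty":0,"tz":0,"wx":0,"wy":0,"wz":0}]'
python3 -c "
from h import *
st();to(.5885,-.023,.046,.6)"
python3 -m inch '[{"claw":0.02,"tx":0,"ty":0,"tz":0,"wx":0,"wy":0,"wz":0},{"claw":0.02,"tx":-0.025,"ty":0,"tz":0,"wx":0,"wy":0,"wz":0},{"claw":0.02,"tx":-0.06,"ty":0,"tz":0,"wx":0,"wy":0,"wz":0},{"claw":0.02,"tx":-0.1,"ty":0,"tz":0,"wx":0,"wy":0,"wz":0},{"claw":0.02,"tx":-0.14,"ty":0,"tz":0,"wx":0,"wy":0,"wz":0}]' >/dev/null
python3 -m inch '[{"claw":0.02,"tx":-0.007,"ty":0,"tz":0,"wx":0,"wy":0,"wz":0},{"claw":0.02,"tx":-0.007,"ty":-0.02,"tz":0,"wx":0,"wy":0,"wz":0},{"claw":0.02,"tx":-0.007,"ty":-0.045,"tz":0,"wx":0,"wy":0,"wz":0},{"claw":0.02,"tx":-0.007,"ty":-0.0715,"tz":0,"wx":0,"wy":0,"wz":0},{"claw":0.02,"tx":-0.007,"ty":-0.0715,"tz":0,"wx":0,"wy":0,"wz":0}]' >/dev/null
python3 -c "
from h import *
st();to(.517,-.023,.046,.6);c=imaging.capture('top');pickle.dump(c,open('top4.pkl','wb'));crop(c,170,300,125,255,4,'G.png')"
```

```text
time_s: 10.92
tool_pos: [0.5888, -0.109, 0.046]
tcp_rot: [-0.0, 0.703, 0.711, 0.0]
ft_force: [-0.4, -0.0, -0.6]
gripper_width: 0.0299
grasp_force: 60.0
time_s: 11.33
tool_pos: [0.5889, -0.0717, 0.0465]
tcp_rot: [0.001, 0.703, 0.711, -0.0]
ft_force: [0.0, -12.3, -0.1]
gripper_width: 0.0296
grasp_force: 60.0
time_s: 11.75
tool_pos: [0.5877, -0.0226, 0.0461]
tcp_rot: [-0.0, 0.703, 0.711, 0.0]
ft_force: [0.3, 0.0, -1.4]
gripper_width: 0.0293
grasp_force: 60.0
t11.75 [ 0.5877 -0.0226  0.0461] yaw0.6 tilt [-0.  0. -1.] F [ 0.3  0.  -1.4] w0.0293 g60.0 q [-0.15  0.65  1.8   0.    0.69 -0.16]
t [-0.0005  0.0008  0.0001] w [-0.   -0.01  0.  ]
t12.58 [ 0.5133 -0.1711  0.0458] yaw0.5 tilt [-0.004  0.002 -1.   ] F [ 0.5  0.4 -1.7] w0.0297 g60.0 q [-0.44  0.61  1.92  0.    0.62 -0.45]
t [1.481e-01 4.900e-03 1.000e-04] w [-0.22 -0.11 -0.12]
```

View pics/G.png

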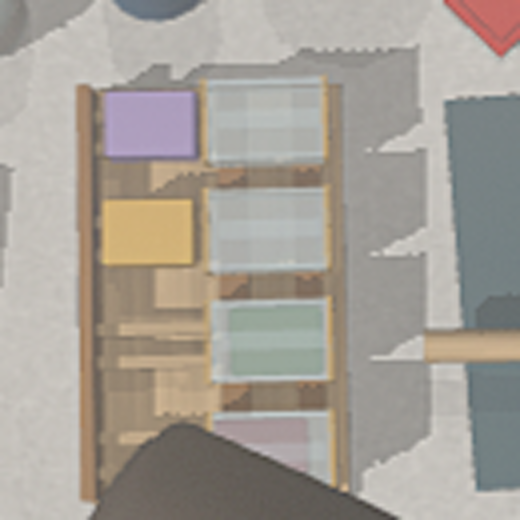

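```bash
python3 -m inch '[{"claw":0.02,"tx":0.012,"ty":0.001,"tz":0,"wx":0,"wy":0,"wz":0},{"claw":0.02,"tx":0.024,"ty":0.001,"tz":0,"wx":0,"wy":0,"wz":0},{"claw":0.02,"tx":0.036,"ty":0.001,"tz":0,"wx":0,"wy":0,"wz":0},{"claw":0.02,"tx":0.048,"ty":0.001,"tz":0,"wx":0,"wy":0,"wz":0},{"claw":0.02,"tx":0.06,"ty":0.001,"tz":0,"wx":0,"wy":0,"wz":0}]'
python3 -m inch '[{"claw":0.02,"tx":0.008,"ty":0,"tz":0,"wx":0,"wy":0,"wz":0},{"claw":0.02,"tx":0.016,"ty":0,"tz":0,"wx":0,"wy":0,"wz":0},{"claw":0.02,"tx":0.024,"ty":0,"tz":0,"wx":0,"wy":0,"wz":0},{"claw":0.02,"tx":0.032,"ty":0,"tz":0,"wx":0,"wy":0,"wz":0},{"claw":0.02,"tx":0.04,"ty":0,"tz":0,"wx":0,"wy":0,"wz":0}]'
python3 -m inch '[{"claw":0.02,"tx":0.012,"ty":0,"tz":0,"wx":0,"wy":0,"wz":0},{"claw":0.02,"tx":0.024,"ty":0,"tz":0,"wx":0,"wy":0,"wz":0},{"claw":0.02,"tx":0.035,"ty":0,"tz":0,"wx":0,"wy":0,"wz":0},{"claw":0.02,"tx":0.042,"ty":0,"tz":0,"wx":0,"wy":0,"wz":0},{"claw":0.02,"tx":0.047,"ty":0,"tz":0,"wx":0,"wy":0,"wz":0}]'
python3 -c "
from h import *
st();to(.517,-.023,.046,.6)"
python3 -m inch '[{"claw":0.02,"tx":0,"ty":0,"tz":0,"wx":0,"wy":0,"wz":0},{"claw":0.02,"tx":-0.025,"ty":0,"tz":0,"wx":0,"wy":0,"wz":0},{"claw":0.02,"tx":-0.06,"ty":0,"tz":0,"wx":0,"wy":0,"wz":0},{"claw":0.02,"tx":-0.1,"ty":0,"tz":0,"wx":0,"wy":0,"wz":0},{"claw":0.02,"tx":-0.14,"ty":0,"tz":0,"wx":0,"wy":0,"wz":0}]' >/dev/null
python3 -m inch '[{"claw":0.02,"tx":-0.007,"ty":0,"tz":0,"wx":0,"wy":0,"wz":0},{"claw":0.02,"tx":-0.007,"ty":-0.02,"tz":0,"wx":0,"wy":0,"wz":0},{"claw":0.02,"tx":-0.007,"ty":-0.045,"tz":0,"wx":0,"wy":0,"wz":0},{"claw":0.02,"tx":-0.007,"ty":-0.0725,"tz":0,"wx":0,"wy":0,"wz":0},{"claw":0.02,"tx":-0.007,"ty":-0.0725,"tz":0,"wx":0,"wy":0,"wz":0}]' >/dev/null
python3 -m inch '[{"claw":0.02,"tx":0.012,"ty":0,"tz":0,"wx":0,"wy":0,"wz":0},{"claw":0.02,"tx":0.024,"ty":0,"tz":0,"wx":0,"wy":0,"wz":0},{"claw":0.02,"tx":0.036,"ty":0,"tz":0,"wx":0,"wy":0,"wz":0},{"claw":0.02,"tx":0.048,"ty":0,"tz":0,"wx":0,"wy":0,"wz":0},{"claw":0.02,"tx":0.055,"ty":0,"tz":0,"wx":0,"wy":0,"wz":0}]' > /dev/null
python3 -c "
from h import *
st();to(.445,-.023,.046,.6);c=imaging.capture('top');pickle.dump(c,open('top5.pkl','wb'))"
```

```text
time_s: 13.05
tool_pos: [0.5183, -0.1097, 0.046]
tcp_rot: [-0.0, 0.703, 0.711, 0.0]
ft_force: [0.3, -0.5, -1.4]
gripper_width: 0.0299
grasp_force: 60.0
time_s: 13.47
tool_pos: [0.5185, -0.0718, 0.0464]
tcp_rot: [0.001, 0.703, 0.711, 0.0]
ft_force: [-0.6, -13.1, -1.2]
gripper_width: 0.0295
grasp_force: 60.0
time_s: 13.88
tool_pos: [0.5172, -0.0233, 0.0461]
tcp_rot: [-0.0, 0.703, 0.711, 0.0]
ft_force: [-0.4, -0.3, -0.5]
gripper_width: 0.0295
grasp_force: 60.0
t13.88 [ 0.5172 -0.0233  0.0461] yaw0.6 tilt [ 0.  0. -1.] F [-0.4 -0.3 -0.5] w0.0295 g60.0 q [-0.17  0.59  1.98  0.    0.58 -0.18]
t [ 0.0003 -0.0002  0.0001] w [ 0.   -0.01  0.01]
t15.13 [ 0.4458 -0.1151  0.0461] yaw0.7 tilt [-0.  0. -1.] F [ 0.2 -0.3 -0.8] w0.0297 g60.0 q [-0.4   0.54  2.11  0.    0.49 -0.41]
t [0.0921 0.0003 0.0001] w [-0.01 -0.01  0.05]
```

```bash

python3 -m inch '[{"claw":0.02,"tx":0.009,"ty":0,"tz":0,"wx":0,"wy":0,"wz":0},{"claw":0.02,"tx":0.018,"ty":0,"tz":0,"wx":0,"wy":0,"wz":0},{"claw":0.02,"tx":0.027,"ty":0,"tz":0,"wx":0,"wy":0,"wz":0},{"claw":0.02,"tx":0.036,"ty":0,"tz":0,"wx":0,"wy":0,"wz":0},{"claw":0.02,"tx":0.045,"ty":0,"tz":0,"wx":0,"wy":0,"wz":0}]'
python3 -m inch '[{"claw":0.02,"tx":0.012,"ty":0,"tz":0,"wx":0,"wy":0,"wz":0},{"claw":0.02,"tx":0.024,"ty":0,"tz":0,"wx":0,"wy":0,"wz":0},{"claw":0.02,"tx":0.035,"ty":0,"tz":0,"wx":0,"wy":0,"wz":0},{"claw":0.02,"tx":0.042,"ty":0,"tz":0,"wx":0,"wy":0,"wz":0},{"claw":0.02,"tx":0.047,"ty":0,"tz":0,"wx":0,"wy":0,"wz":0}]'
python3 -m inch '[{"claw":0.02,"tx":0,"ty":0,"tz":0,"wx":0,"wy":0,"wz":0},{"claw":0.02,"tx":-0.025,"ty":0,"tz":0,"wx":0,"wy":0,"wz":0},{"claw":0.02,"tx":-0.06,"ty":0,"tz":0,"wx":0,"wy":0,"wz":0},{"claw":0.02,"tx":-0.1,"ty":0,"tz":0,"wx":0,"wy":0,"wz":0},{"claw":0.02,"tx":-0.14,"ty":0,"tz":0,"wx":0,"wy":0,"wz":0}]' >/dev/null
python3 -m inch '[{"claw":0.02,"tx":-0.01,"ty":0.02,"tz":-0.02,"wx":0,"wy":0,"wz":0},{"claw":0.02,"tx":-0.01,"ty":0.04,"tz":-0.04,"wx":0,"wy":0,"wz":0},{"claw":0.02,"tx":-0.01,"ty":0.055,"tz":-0.06,"wx":0,"wy":0,"wz":0},{"claw":0.02,"tx":-0.01,"ty":0.07,"tz":-0.08,"wx":0,"wy":0,"wz":0},{"claw":0.02,"tx":-0.01,"ty":0.07,"tz":-0.08,"wx":0,"wy":0,"wz":0}]' >/dev/null
python3 -c "
from h import *
st();to(.516,-.1035,.1,-84.5);c=imaging.capture('top');pickle.dump(c,open('top6.pkl','wb'));
im=c['img'][:,:,::-1];im=cv2.convertScaleAbs(im[100:300,100:460],alpha=1.3,beta=30);cv2.imwrite('pics/H.png',cv2.resize(im,None,fx=2.2,fy=2.2,interpolation=cv2.INTER_CUBIC))"
```

```text
time_s: 15.6
tool_pos: [0.4461, -0.0725, 0.0464]
tcp_rot: [0.001, 0.704, 0.711, 0.0]
ft_force: [-0.1, -13.3, -1.1]
gripper_width: 0.0295
grasp_force: 60.0
time_s: 16.02
tool_pos: [0.4447, -0.0243, 0.0461]
tcp_rot: [-0.0, 0.704, 0.711, 0.0]
ft_force: [0.0, -0.5, -0.9]
gripper_width: 0.0298
grasp_force: 60.0
t16.85 [ 0.5195 -0.1757  0.1294] yaw0.5 tilt [ 0.006 -0.003 -1.   ] F [ 0.6  0.4 -0.3] w0.0296 g60.0 q [-0.45  0.49  1.84  0.    0.8  -0.46]
t [ 0.0723 -0.003   0.0292] w [ 0.4  -0.14 85.04]
```

View pics/H.png

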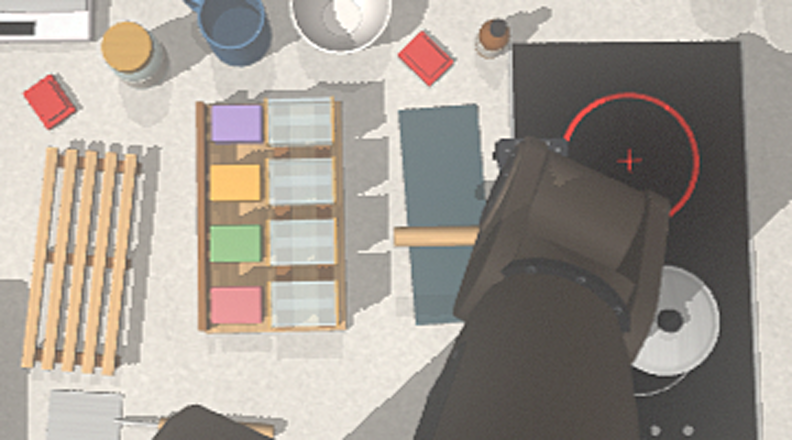

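```bash

for i in 1 2; do python3 -m inch '[{"claw":0.02,"tx":0,"ty":0,"tz":0,"wx":0,"wy":0,"wz":6},{"claw":0.02,"tx":0,"ty":0,"tz":0,"wx":0,"wy":0,"wz":12},{"claw":0.02,"tx":0,"ty":0,"tz":0,"wx":0,"wy":0,"wz":18},{"claw":0.02,"tx":0,"ty":0,"tz":0,"wx":0,"wy":0,"wz":24},{"claw":0.02,"tx":0,"ty":0,"tz":0,"wx":0,"wy":0,"wz":29}]'>/dev/null; done
python3 -m inch '[{"claw":0.02,"tx":0,"ty":0,"tz":0,"wx":0,"wy":0,"wz":6},{"claw":0.02,"tx":0,"ty":0,"tz":0,"wx":0,"wy":0,"wz":12},{"claw":0.02,"tx":0,"ty":0,"tz":0,"wx":0,"wy":0,"wz":18},{"claw":0.02,"tx":0,"ty":0,"tz":0,"wx":0,"wy":0,"wz":24},{"claw":0.02,"tx":0,"ty":0,"tz":0,"wx":0,"wy":0,"wz":27}]'>/dev/null
python3 -m inch '[{"claw":0.02,"tx":0.003,"ty":-0.02,"tz":0.01,"wx":0,"wy":0,"wz":0},{"claw":0.02,"tx":0.003,"ty":-0.04,"tz":0.03,"wx":0,"wy":0,"wz":0},{"claw":0.02,"tx":0.003,"ty":-0.06,"tz":0.05,"wx":0,"wy":0,"wz":0},{"claw":0.02,"tx":0.003,"ty":-0.072,"tz":0.07,"wx":0,"wy":0,"wz":0},{"claw":0.02,"tx":0.003,"ty":-0.072,"tz":0.08,"wx":0,"wy":0,"wz":0}]'>/dev/null
python3 -c "
from h import *
st();to(.516,-.1035,.008,-84.5)"
```

```text
t18.57 [ 0.5095 -0.1004  0.0433] yaw-84.4 tilt [-0.005  0.002 -1.   ] F [ 0.6 -0.2 -1.4] w0.0296 g60.0 q [-0.32  0.59  1.97  0.    0.58  1.15]
t [0.0063 0.0038 0.0352] w [-0.13  0.27  0.14]
```

```bash

python3 -m inch '[{"claw":0.02,"tx":0.004,"ty":0.002,"tz":0.01,"wx":0,"wy":0,"wz":0},{"claw":0.02,"tx":0.004,"ty":0.002,"tz":0.02,"wx":0,"wy":0,"wz":0},{"claw":0.02,"tx":0.004,"ty":0.002,"tz":0.028,"wx":0,"wy":0,"wz":0},{"claw":0.02,"tx":0.004,"ty":0.002,"tz":0.033,"wx":0,"wy":0,"wz":0},{"claw":0.02,"tx":0.004,"ty":0.002,"tz":0.034,"wx":0,"wy":0,"wz":0}]'
python3 -m inch '[{"claw":0.02,"tx":0,"ty":0,"tz":0.001,"wx":0,"wy":0,"wz":0},{"claw":0.02,"tx":0,"ty":0,"tz":0.001,"wx":0,"wy":0,"wz":0},{"claw":0.02,"tx":0,"ty":0,"tz":0.001,"wx":0,"wy":0,"wz":0},{"claw":0.02,"tx":0,"ty":0,"tz":0.001,"wx":0,"wy":0,"wz":0},{"claw":0.02,"tx":0,"ty":0,"tz":0.001,"wx":0,"wy":0,"wz":0}]'
```

```text
time_s: 18.98
tool_pos: [0.5161, -0.1047, 0.0113]
tcp_rot: [-0.0, 0.999, 0.048, -0.0]
ft_force: [-0.1, 0.2, -1.4]
gripper_width: 0.0298
grasp_force: 60.0
time_s: 19.4
tool_pos: [0.5166, -0.1042, 0.0115]
tcp_rot: [0.0, 0.999, 0.048, 0.0]
ft_force: [-0.9, -0.4, -0.7]
gripper_width: 0.029
grasp_force: 60.0
```

```bash

python3 -m inch '[{"claw":0.02,"tx":0,"ty":0,"tz":0.001,"wx":0,"wy":0,"wz":0},{"claw":0.02,"tx":0,"ty":0,"tz":0.0015,"wx":0,"wy":0,"wz":0},{"claw":0.02,"tx":0,"ty":0,"tz":0.002,"wx":0,"wy":0,"wz":0},{"claw":0.02,"tx":0,"ty":0,"tz":0.0025,"wx":0,"wy":0,"wz":0},{"claw":0.02,"tx":0,"ty":0,"tz":0.003,"wx":0,"wy":0,"wz":0}]' 15
python3 -m inch '[{"claw":0.035,"tx":0,"ty":0,"tz":0,"wx":0,"wy":0,"wz":0},{"claw":0.045,"tx":0,"ty":0,"tz":0,"wx":0,"wy":0,"wz":0},{"claw":0.05,"tx":0,"ty":0,"tz":0,"wx":0,"wy":0,"wz":0},{"claw":0.055,"tx":0,"ty":0,"tz":0,"wx":0,"wy":0,"wz":0},{"claw":0.055,"tx":0,"ty":0,"tz":0,"wx":0,"wy":0,"wz":0}]'
python3 -m inch '[{"claw":0.058,"tx":0,"ty":0,"tz":-0.03,"wx":0,"wy":0,"wz":0},{"claw":0.058,"tx":0,"ty":0,"tz":-0.065,"wx":0,"wy":0,"wz":0},{"claw":0.058,"tx":0,"ty":0,"tz":-0.1,"wx":0,"wy":0,"wz":0},{"claw":0.058,"tx":0,"ty":0,"tz":-0.135,"wx":0,"wy":0,"wz":0},{"claw":0.058,"tx":0,"ty":0,"tz":-0.16,"wx":0,"wy":0,"wz":0}]'
python3 -c "
from h import *
st()
c=pickle.load(open('top6.pkl','rb'));hsv=cv2.cvtColor(c['img'],cv2.COLOR_RGB2HSV);A=lambda u,v,z:pix2w(c,u,v,z)
for n,(u,v) in dict(lav=(207,156),yel=(206,183),grn=(206,211),rose=(207,239)).items():
  ref=c['img'][v,u].astype(int); d=np.abs(c['img'].astype(int)-ref).max(2)<22
  k,l=cv2.connectedComponents(d.astype(np.uint8)); m=l==l[v,u]; ys,xs=np.nonzero(m)
  rect=cv2.minAreaRect(np.stack([xs,ys],1).astype(np.float32)); p=A(*rect[0],.069); print(n,m.sum(),np.round(rect[1],1),round(rect[2],1),p.round(4))
"
```

```text
time_s: 19.82
tool_pos: [0.5166, -0.1042, 0.0088]
tcp_rot: [0.0, 0.999, 0.048, 0.0]
ft_force: [-3.7, 2.2, 18.7]
gripper_width: 0.0298
grasp_force: 15.0
time_s: 20.23
tool_pos: [0.5163, -0.1042, 0.008]
tcp_rot: [-0.0, 0.999, 0.048, -0.0]
ft_force: [-0.8, -0.3, -0.4]
gripper_width: 0.0536
grasp_force: 0.0
time_s: 20.65
tool_pos: [0.5167, -0.1043, 0.171]
tcp_rot: [0.0, 0.999, 0.048, 0.001]
ft_force: [-0.2, 0.4, 0.8]
gripper_width: 0.0578
grasp_force: 0.0
t20.65 [ 0.5167 -0.1043  0.171 ] yaw-84.4 tilt [ 0.002 -0.001 -1.   ] F [-0.2  0.4  0.8] w0.0578 g0.0 q [-0.32  0.4   1.85  0.    0.88  1.15]
lav 336 [15. 20.] 90.0 [0.6593 0.1411 0.069 ]
yel 352 [15. 21.] 90.0 [0.5883 0.1422 0.069 ]
grn 350 [15. 21.] 90.0 [0.5156 0.142  0.069 ]
rose 352 [22. 15.] 0.0 [0.4436 0.1405 0.069 ]
```

```bash

for i in 1 2; do python3 -m inch '[{"claw":0.058,"tx":0,"ty":0,"tz":0,"wx":0,"wy":0,"wz":-6},{"claw":0.058,"tx":0,"ty":0,"tz":0,"wx":0,"wy":0,"wz":-12},{"claw":0.058,"tx":0,"ty":0,"tz":0,"wx":0,"wy":0,"wz":-18},{"claw":0.058,"tx":0,"ty":0,"tz":0,"wx":0,"wy":0,"wz":-24},{"claw":0.058,"tx":0,"ty":0,"tz":0,"wx":0,"wy":0,"wz":-29}]'>/dev/null; done
python3 -m inch '[{"claw":0.058,"tx":0,"ty":0,"tz":0,"wx":0,"wy":0,"wz":-6},{"claw":0.058,"tx":0,"ty":0,"tz":0,"wx":0,"wy":0,"wz":-12},{"claw":0.058,"tx":0,"ty":0,"tz":0,"wx":0,"wy":0,"wz":-18},{"claw":0.058,"tx":0,"ty":0,"tz":0,"wx":0,"wy":0,"wz":-24},{"claw":0.058,"tx":0,"ty":0,"tz":0,"wx":0,"wy":0,"wz":-27}]'>/dev/null
python3 -m inch '[{"claw":0.058,"tx":0.03,"ty":0.02,"tz":0,"wx":0,"wy":0,"wz":0},{"claw":0.058,"tx":0.06,"ty":0.04,"tz":0,"wx":0,"wy":0,"wz":0},{"claw":0.058,"tx":0.09,"ty":0.06,"tz":0,"wx":0,"wy":0,"wz":0},{"claw":0.058,"tx":0.12,"ty":0.08,"tz":0,"wx":0,"wy":0,"wz":0},{"claw":0.058,"tx":0.15,"ty":0.1,"tz":0,"wx":0,"wy":0,"wz":0}]'>/dev/null
python3 -m inch '[{"claw":0.058,"tx":0.03,"ty":0.015,"tz":0,"wx":0,"wy":0,"wz":0},{"claw":0.058,"tx":0.06,"ty":0.03,"tz":0,"wx":0,"wy":0,"wz":0},{"claw":0.058,"tx":0.08,"ty":0.042,"tz":0.01,"wx":0,"wy":0,"wz":0},{"claw":0.058,"tx":0.095,"ty":0.042,"tz":0.03,"wx":0,"wy":0,"wz":0},{"claw":0.058,"tx":0.096,"ty":0.042,"tz":0.05,"wx":0,"wy":0,"wz":0}]'>/dev/null
python3 -c "
from h import *
s,r=pose();st();to(.6595,.142,.043,.6);c=imaging.capture('wrist');pickle.dump((c,s,r),open('w3.pkl','wb'));cv2.imwrite('pics/w3.png',c['img'][:,:,::-1])
for x in (.6375,.6815):
  for y in (.112,.172): print(x,y,wpix(c,(x,y,.069),s,r).round(0))"
```

```text
t22.73 [0.6563 0.1461 0.1175] yaw0.7 tilt [ 0.001  0.001 -1.   ] F [-0.2 -0.1 -0.2] w0.0580 g0.0 q [0.12 0.66 1.53 0.   0.95 0.11]
t [-0.0041  0.0031  0.0745] w [ 0.07 -0.03  0.09]
0.6375 0.112 [238. 248.]
0.6375 0.172 [237. 176.]
0.6815 0.112 [292. 249.]
0.6815 0.172 [295. 177.]
```

View pics/w3.png

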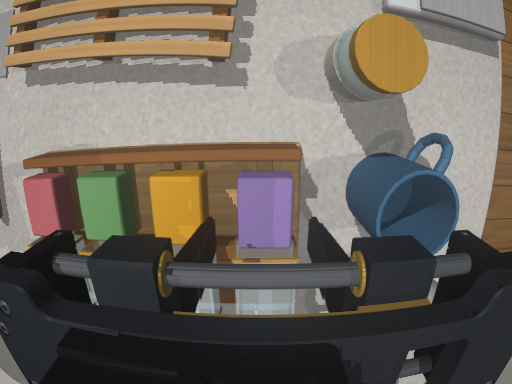

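```bash

python3 -m inch '[{"claw":0.058,"tx":0,"ty":0.001,"tz":0.02,"wx":0,"wy":0,"wz":0},{"claw":0.058,"tx":0,"ty":0.001,"tz":0.04,"wx":0,"wy":0,"wz":0},{"claw":0.058,"tx":0,"ty":0.001,"tz":0.06,"wx":0,"wy":0,"wz":0},{"claw":0.058,"tx":0,"ty":0.001,"tz":0.072,"wx":0,"wy":0,"wz":0},{"claw":0.058,"tx":0,"ty":0.001,"tz":0.077,"wx":0,"wy":0,"wz":0}]'
python3 -m inch '[{"claw":0.03,"tx":0,"ty":0,"tz":0,"wx":0,"wy":0,"wz":0},{"claw":0.03,"tx":0,"ty":0,"tz":0,"wx":0,"wy":0,"wz":0},{"claw":0.03,"tx":0,"ty":0,"tz":0,"wx":0,"wy":0,"wz":0},{"claw":0.03,"tx":0,"ty":0,"tz":0,"wx":0,"wy":0,"wz":0},{"claw":0.03,"tx":0,"ty":0,"tz":0,"wx":0,"wy":0,"wz":0}]' 25
python3 -m inch '[{"claw":0.03,"tx":0,"ty":0,"tz":-0.01,"wx":0,"wy":0,"wz":0},{"claw":0.03,"tx":0,"ty":0,"tz":-0.03,"wx":0,"wy":0,"wz":0},{"claw":0.03,"tx":0,"ty":0,"tz":-0.05,"wx":0,"wy":0,"wz":0},{"claw":0.03,"tx":0,"ty":0,"tz":-0.07,"wx":0,"wy":0,"wz":0},{"claw":0.03,"tx":0,"ty":0,"tz":-0.08,"wx":0,"wy":0,"wz":0}]'
python3 -c "
from h import *
st();to(.598,.328,.035,-5)"
```

```text
time_s: 23.2
tool_pos: [0.6563, 0.1427, 0.0396]
tcp_rot: [-0.001, 0.704, 0.71, -0.001]
ft_force: [0.2, 0.3, -1.0]
gripper_width: 0.0582
grasp_force: 0.0
time_s: 23.62
tool_pos: [0.6576, 0.1432, 0.0424]
tcp_rot: [0.001, 0.704, 0.711, 0.001]
ft_force: [-0.8, -1.3, 5.2]
gripper_width: 0.0437
grasp_force: 25.0
time_s: 24.03
tool_pos: [0.6577, 0.1433, 0.1244]
tcp_rot: [0.001, 0.704, 0.711, 0.001]
ft_force: [0.8, -0.4, -1.4]
gripper_width: 0.0441
grasp_force: 25.0
t24.03 [0.6577 0.1433 0.1244] yaw0.6 tilt [ 0.003  0.    -1.   ] F [ 0.8 -0.4 -1.4] w0.0441 g25.0 q [0.12 0.65 1.52 0.   0.97 0.11]
t [ 0.1852 -0.0582  0.0893] w [ 0.18 -0.03  5.55]
```

```bash

python3 -m inch '[{"claw":0.03,"tx":0.035,"ty":-0.012,"tz":0,"wx":0,"wy":0,"wz":1},{"claw":0.03,"tx":0.072,"ty":-0.024,"tz":0,"wx":0,"wy":0,"wz":2.5},{"claw":0.03,"tx":0.11,"ty":-0.036,"tz":0,"wx":0,"wy":0,"wz":4},{"claw":0.03,"tx":0.15,"ty":-0.048,"tz":0,"wx":0,"wy":0,"wz":5.5},{"claw":0.03,"tx":0.185,"ty":-0.058,"tz":0,"wx":0,"wy":0,"wz":5.5}]'>/dev/null
python3 -m inch '[{"claw":0.03,"tx":0,"ty":0,"tz":0.03,"wx":0,"wy":0,"wz":0},{"claw":0.03,"tx":0,"ty":0,"tz":0.06,"wx":0,"wy":0,"wz":0},{"claw":0.03,"tx":0,"ty":0,"tz":0.08,"wx":0,"wy":0,"wz":0},{"claw":0.03,"tx":0,"ty":0,"tz":0.084,"wx":0,"wy":0,"wz":0},{"claw":0.03,"tx":0,"ty":0,"tz":0.086,"wx":0,"wy":0,"wz":0}]'
python3 -c "
from h import *
st();to(.598,.328,.034,-5)"
```

```text
time_s: 24.87
tool_pos: [0.5968, 0.3274, 0.0343]
tcp_rot: [-0.0, 0.737, 0.676, -0.001]
ft_force: [0.1, -0.3, -0.6]
gripper_width: 0.0439
grasp_force: 25.0
t24.87 [0.5968 0.3274 0.0343] yaw-4.9 tilt [-0.002 -0.001 -1.   ] F [ 0.1 -0.3 -0.6] w0.0439 g25.0 q [0.4  0.77 1.56 0.   0.82 0.49]
t [0.0007 0.0011 0.0003] w [-0.1   0.05  0.05]
```

```bash

python3 -m inch '[{"claw":0.03,"tx":0,"ty":0,"tz":0.001,"wx":0,"wy":0,"wz":0},{"claw":0.03,"tx":0,"ty":0,"tz":0.002,"wx":0,"wy":0,"wz":0},{"claw":0.03,"tx":0,"ty":0,"tz":0.003,"wx":0,"wy":0,"wz":0},{"claw":0.03,"tx":0,"ty":0,"tz":0.004,"wx":0,"wy":0,"wz":0},{"claw":0.03,"tx":0,"ty":0,"tz":0.004,"wx":0,"wy":0,"wz":0}]'
python3 -m inch '[{"claw":0.045,"tx":0,"ty":0,"tz":0,"wx":0,"wy":0,"wz":0},{"claw":0.048,"tx":0,"ty":0,"tz":0,"wx":0,"wy":0,"wz":0},{"claw":0.052,"tx":0,"ty":0,"tz":0,"wx":0,"wy":0,"wz":0},{"claw":0.052,"tx":0,"ty":0,"tz":0,"wx":0,"wy":0,"wz":0},{"claw":0.052,"tx":0,"ty":0,"tz":0,"wx":0,"wy":0,"wz":0}]'
python3 -m inch '[{"claw":0.052,"tx":0,"ty":0,"tz":-0.02,"wx":0,"wy":0,"wz":0},{"claw":0.058,"tx":0,"ty":0,"tz":-0.04,"wx":0,"wy":0,"wz":0},{"claw":0.058,"tx":0,"ty":0,"tz":-0.06,"wx":0,"wy":0,"wz":0},{"claw":0.058,"tx":0,"ty":0,"tz":-0.08,"wx":0,"wy":0,"wz":0},{"claw":0.058,"tx":0,"ty":0,"tz":-0.085,"wx":0,"wy":0,"wz":0}]'
python3 -c "
from h import *
st();to(.5885,.142,.12,0.6)"
```

```text
time_s: 25.28
tool_pos: [0.5979, 0.3277, 0.0334]
tcp_rot: [0.0, 0.737, 0.676, 0.001]
ft_force: [-1.3, -2.5, 9.1]
gripper_width: 0.044
grasp_force: 25.0
time_s: 25.7
tool_pos: [0.5973, 0.3276, 0.0312]
tcp_rot: [-0.0, 0.737, 0.676, 0.0]
ft_force: [0.6, 0.1, -0.1]
gripper_width: 0.0516
grasp_force: 0.0
time_s: 26.12
tool_pos: [0.5983, 0.3281, 0.1193]
tcp_rot: [0.001, 0.737, 0.676, 0.002]
ft_force: [0.4, 0.1, -0.3]
gripper_width: 0.0577
grasp_force: 0.0
t26.12 [0.5983 0.3281 0.1193] yaw-4.9 tilt [ 0.004  0.002 -1.   ] F [ 0.4  0.1 -0.3] w0.0577 g0.0 q [0.4  0.67 1.5  0.   0.97 0.49]
t [-0.1863  0.0063 -0.0011] w [ 0.22 -0.11 -5.55]
```

```bash

python3 -m inch '[{"claw":0.058,"tx":-0.035,"ty":0.001,"tz":0,"wx":0,"wy":0,"wz":-1},{"claw":0.058,"tx":-0.072,"ty":0.002,"tz":0,"wx":0,"wy":0,"wz":-2.5},{"claw":0.058,"tx":-0.11,"ty":0.003,"tz":0,"wx":0,"wy":0,"wz":-4},{"claw":0.058,"tx":-0.15,"ty":0.005,"tz":0,"wx":0,"wy":0,"wz":-5.5},{"claw":0.058,"tx":-0.186,"ty":0.006,"tz":0,"wx":0,"wy":0,"wz":-5.5}]'>/dev/null
python3 -m inch '[{"claw":0.058,"tx":0,"ty":0,"tz":0,"wx":0,"wy":0,"wz":0},{"claw":0.058,"tx":0,"ty":0,"tz":0.02,"wx":0,"wy":0,"wz":0},{"claw":0.058,"tx":0,"ty":0,"tz":0.04,"wx":0,"wy":0,"wz":0},{"claw":0.058,"tx":0,"ty":0,"tz":0.06,"wx":0,"wy":0,"wz":0},{"claw":0.058,"tx":0,"ty":0,"tz":0.072,"wx":0,"wy":0,"wz":0}]'
python3 -c "
from h import *
st();to(.5885,.142,.043,0.6)"
```

```text
time_s: 26.95
tool_pos: [0.5863, 0.1417, 0.0417]
tcp_rot: [-0.001, 0.704, 0.71, -0.001]
ft_force: [2.2, -0.1, -0.1]
gripper_width: 0.0582
grasp_force: 0.0
t26.95 [0.5863 0.1417 0.0417] yaw0.5 tilt [-0.002 -0.    -1.   ] F [ 2.2 -0.1 -0.1] w0.0582 g0.0 q [0.13 0.68 1.76 0.   0.71 0.12]
t [ 0.0003  0.0022 -0.0013] w [-0.14  0.01 -0.07]
```

```bash

python3 -m inch '[{"claw":0.03,"tx":0,"ty":0,"tz":0,"wx":0,"wy":0,"wz":0},{"claw":0.03,"tx":0,"ty":0,"tz":0,"wx":0,"wy":0,"wz":0},{"claw":0.03,"tx":0,"ty":0,"tz":0,"wx":0,"wy":0,"wz":0},{"claw":0.03,"tx":0,"ty":0,"tz":0,"wx":0,"wy":0,"wz":0},{"claw":0.03,"tx":0,"ty":0,"tz":0,"wx":0,"wy":0,"wz":0}]' 25
python3 -m inch '[{"claw":0.03,"tx":0,"ty":0,"tz":-0.01,"wx":0,"wy":0,"wz":0},{"claw":0.03,"tx":0,"ty":0,"tz":-0.03,"wx":0,"wy":0,"wz":0},{"claw":0.03,"tx":0,"ty":0,"tz":-0.05,"wx":0,"wy":0,"wz":0},{"claw":0.03,"tx":0,"ty":0,"tz":-0.07,"wx":0,"wy":0,"wz":0},{"claw":0.03,"tx":0,"ty":0,"tz":-0.08,"wx":0,"wy":0,"wz":0}]'
python3 -m inch '[{"claw":0.03,"tx":0.037,"ty":-0.01,"tz":0,"wx":0,"wy":0,"wz":1},{"claw":0.03,"tx":0.075,"ty":-0.02,"tz":0,"wx":0,"wy":0,"wz":2.5},{"claw":0.03,"tx":0.113,"ty":-0.03,"tz":0,"wx":0,"wy":0,"wz":4},{"claw":0.03,"tx":0.152,"ty":-0.042,"tz":0,"wx":0,"wy":0,"wz":5.5},{"claw":0.03,"tx":0.191,"ty":-0.055,"tz":0,"wx":0,"wy":0,"wz":5.5}]'>/dev/null
python3 -m inch '[{"claw":0.03,"tx":0,"ty":0,"tz":0.01,"wx":0,"wy":0,"wz":0},{"claw":0.03,"tx":0,"ty":0,"tz":0.03,"wx":0,"wy":0,"wz":0},{"claw":0.03,"tx":0,"ty":0,"tz":0.05,"wx":0,"wy":0,"wz":0},{"claw":0.03,"tx":0,"ty":0,"tz":0.07,"wx":0,"wy":0,"wz":0},{"claw":0.03,"tx":0,"ty":0,"tz":0.08,"wx":0,"wy":0,"wz":0}]'
python3 -c "
from h import *
st();to(.532,.334,.033,-5)"
```

```text
time_s: 27.37
tool_pos: [0.5875, 0.1419, 0.045]
tcp_rot: [0.0, 0.704, 0.711, 0.001]
ft_force: [-0.2, 0.2, -0.5]
gripper_width: 0.0438
grasp_force: 25.0
time_s: 27.78
tool_pos: [0.5879, 0.1419, 0.1275]
tcp_rot: [0.001, 0.704, 0.711, 0.001]
ft_force: [-0.3, 0.5, -1.0]
gripper_width: 0.0438
grasp_force: 25.0
time_s: 28.62
tool_pos: [0.5295, 0.3319, 0.0424]
tcp_rot: [-0.0, 0.737, 0.676, -0.001]
ft_force: [-0.3, -0.2, -0.3]
gripper_width: 0.044
grasp_force: 25.0
t28.62 [0.5295 0.3319 0.0424] yaw-4.9 tilt [-0.002 -0.001 -1.   ] F [-0.3 -0.2 -0.3] w0.0440 g25.0 q [0.45 0.7  1.7  0.   0.74 0.54]
t [0.0023 0.0023 0.0094] w [-0.11  0.06  0.07]
```

```bash

python3 -m inch '[{"claw":0.03,"tx":0.001,"ty":0.001,"tz":0.003,"wx":0,"wy":0,"wz":0},{"claw":0.03,"tx":0.001,"ty":0.001,"tz":0.006,"wx":0,"wy":0,"wz":0},{"claw":0.03,"tx":0.001,"ty":0.001,"tz":0.0085,"wx":0,"wy":0,"wz":0},{"claw":0.03,"tx":0.001,"ty":0.001,"tz":0.0095,"wx":0,"wy":0,"wz":0},{"claw":0.03,"tx":0.001,"ty":0.001,"tz":0.0095,"wx":0,"wy":0,"wz":0}]'
python3 -m inch '[{"claw":0.045,"tx":0,"ty":0,"tz":0,"wx":0,"wy":0,"wz":0},{"claw":0.048,"tx":0,"ty":0,"tz":0,"wx":0,"wy":0,"wz":0},{"claw":0.052,"tx":0,"ty":0,"tz":0,"wx":0,"wy":0,"wz":0},{"claw":0.052,"tx":0,"ty":0,"tz":0,"wx":0,"wy":0,"wz":0},{"claw":0.052,"tx":0,"ty":0,"tz":0,"wx":0,"wy":0,"wz":0}]'
python3 -m inch '[{"claw":0.052,"tx":0,"ty":0,"tz":-0.02,"wx":0,"wy":0,"wz":0},{"claw":0.052,"tx":0,"ty":0,"tz":-0.04,"wx":0,"wy":0,"wz":0},{"claw":0.058,"tx":0,"ty":0,"tz":-0.06,"wx":0,"wy":0,"wz":0},{"claw":0.058,"tx":0,"ty":0,"tz":-0.08,"wx":0,"wy":0,"wz":0},{"claw":0.058,"tx":0,"ty":0,"tz":-0.085,"wx":0,"wy":0,"wz":0}]'
python3 -c "
from h import *
st();to(.516,.142,.12,0.6)"
```

```text
time_s: 29.03
tool_pos: [0.5319, 0.3333, 0.0358]
tcp_rot: [0.0, 0.737, 0.676, 0.001]
ft_force: [0.8, 0.2, 1.6]
gripper_width: 0.0436
grasp_force: 25.0
time_s: 29.45
tool_pos: [0.5314, 0.3332, 0.0347]
tcp_rot: [-0.0, 0.737, 0.676, 0.0]
ft_force: [0.9, -0.4, 0.4]
gripper_width: 0.0519
grasp_force: 0.0
time_s: 29.87
tool_pos: [0.5324, 0.3336, 0.1226]
tcp_rot: [0.001, 0.737, 0.676, 0.002]
ft_force: [0.3, -0.4, -0.1]
gripper_width: 0.058
grasp_force: 0.0
t29.87 [0.5324 0.3336 0.1226] yaw-4.9 tilt [ 0.004  0.002 -1.   ] F [ 0.3 -0.4 -0.1] w0.0580 g0.0 q [0.45 0.59 1.65 0.   0.9  0.54]
t [-0.1923  0.0002  0.0022] w [ 0.21 -0.12 -5.55]
```

```bash

python3 -m inch '[{"claw":0.058,"tx":-0.037,"ty":0,"tz":0,"wx":0,"wy":0,"wz":-1},{"claw":0.058,"tx":-0.075,"ty":0,"tz":0,"wx":0,"wy":0,"wz":-2.5},{"claw":0.058,"tx":-0.114,"ty":0,"tz":0,"wx":0,"wy":0,"wz":-4},{"claw":0.058,"tx":-0.153,"ty":0,"tz":0,"wx":0,"wy":0,"wz":-5.5},{"claw":0.058,"tx":-0.192,"ty":0,"tz":0,"wx":0,"wy":0,"wz":-5.5}]'>/dev/null
python3 -m inch '[{"claw":0.058,"tx":0,"ty":0,"tz":0,"wx":0,"wy":0,"wz":0},{"claw":0.058,"tx":0,"ty":0,"tz":0.02,"wx":0,"wy":0,"wz":0},{"claw":0.058,"tx":0,"ty":0,"tz":0.04,"wx":0,"wy":0,"wz":0},{"claw":0.058,"tx":0,"ty":0,"tz":0.06,"wx":0,"wy":0,"wz":0},{"claw":0.058,"tx":0,"ty":0,"tz":0.077,"wx":0,"wy":0,"wz":0}]'
python3 -m inch '[{"claw":0.03,"tx":0,"ty":0,"tz":0,"wx":0,"wy":0,"wz":0},{"claw":0.03,"tx":0,"ty":0,"tz":0,"wx":0,"wy":0,"wz":0},{"claw":0.03,"tx":0,"ty":0,"tz":0,"wx":0,"wy":0,"wz":0},{"claw":0.03,"tx":0,"ty":0,"tz":0,"wx":0,"wy":0,"wz":0},{"claw":0.03,"tx":0,"ty":0,"tz":0,"wx":0,"wy":0,"wz":0}]' 25
python3 -m inch '[{"claw":0.03,"tx":0,"ty":0,"tz":-0.01,"wx":0,"wy":0,"wz":0},{"claw":0.03,"tx":0,"ty":0,"tz":-0.03,"wx":0,"wy":0,"wz":0},{"claw":0.03,"tx":0,"ty":0,"tz":-0.05,"wx":0,"wy":0,"wz":0},{"claw":0.03,"tx":0,"ty":0,"tz":-0.07,"wx":0,"wy":0,"wz":0},{"claw":0.03,"tx":0,"ty":0,"tz":-0.08,"wx":0,"wy":0,"wz":0}]'
python3 -m inch '[{"claw":0.03,"tx":0.038,"ty":-0.008,"tz":0,"wx":0,"wy":0,"wz":1},{"claw":0.03,"tx":0.077,"ty":-0.017,"tz":0,"wx":0,"wy":0,"wz":2.5},{"claw":0.03,"tx":0.117,"ty":-0.026,"tz":0,"wx":0,"wy":0,"wz":4},{"claw":0.03,"tx":0.157,"ty":-0.036,"tz":0,"wx":0,"wy":0,"wz":5.5},{"claw":0.03,"tx":0.197,"ty":-0.047,"tz":0,"wx":0,"wy":0,"wz":5.5}]'>/dev/null
python3 -m inch '[{"claw":0.03,"tx":0,"ty":0,"tz":0.01,"wx":0,"wy":0,"wz":0},{"claw":0.03,"tx":0,"ty":0,"tz":0.03,"wx":0,"wy":0,"wz":0},{"claw":0.03,"tx":0,"ty":0,"tz":0.05,"wx":0,"wy":0,"wz":0},{"claw":0.03,"tx":0,"ty":0,"tz":0.07,"wx":0,"wy":0,"wz":0},{"claw":0.03,"tx":0,"ty":0,"tz":0.08,"wx":0,"wy":0,"wz":0}]'
python3 -c "
from h import *
st();to(.4665,.3396,.033,-5)"
```

```text
time_s: 30.7
tool_pos: [0.5145, 0.1418, 0.0411]
tcp_rot: [-0.0, 0.704, 0.71, -0.0]
ft_force: [1.0, -0.5, -0.1]
gripper_width: 0.0583
grasp_force: 0.0
time_s: 31.12
tool_pos: [0.5152, 0.142, 0.0435]
tcp_rot: [0.0, 0.704, 0.711, 0.001]
ft_force: [-0.5, 0.1, -1.9]
gripper_width: 0.0437
grasp_force: 25.0
time_s: 31.53
tool_pos: [0.5155, 0.142, 0.1258]
tcp_rot: [0.001, 0.704, 0.711, 0.001]
ft_force: [1.2, 0.1, -0.5]
gripper_width: 0.0443
grasp_force: 25.0
time_s: 32.37
tool_pos: [0.4652, 0.3381, 0.041]
tcp_rot: [-0.0, 0.737, 0.676, -0.001]
ft_force: [-0.5, 0.2, -0.6]
gripper_width: 0.0438
grasp_force: 25.0
t32.37 [0.4652 0.3381 0.041 ] yaw-4.9 tilt [-0.002 -0.001 -1.   ] F [-0.5  0.2 -0.6] w0.0438 g25.0 q [0.51 0.65 1.83 0.   0.66 0.6 ]
t [0.0016 0.0012 0.008 ] w [-0.09  0.06  0.07]
```

Same place sequence, and then on to the rose bar.

```bash

python3 -m inch '[{"claw":0.03,"tx":0.001,"ty":0,"tz":0.003,"wx":0,"wy":0,"wz":0},{"claw":0.03,"tx":0.001,"ty":0,"tz":0.006,"wx":0,"wy":0,"wz":0},{"claw":0.03,"tx":0.001,"ty":0,"tz":0.0085,"wx":0,"wy":0,"wz":0},{"claw":0.03,"tx":0.001,"ty":0,"tz":0.0095,"wx":0,"wy":0,"wz":0},{"claw":0.03,"tx":0.001,"ty":0,"tz":0.0095,"wx":0,"wy":0,"wz":0}]'
python3 -m inch '[{"claw":0.045,"tx":0,"ty":0,"tz":0,"wx":0,"wy":0,"wz":0},{"claw":0.048,"tx":0,"ty":0,"tz":0,"wx":0,"wy":0,"wz":0},{"claw":0.052,"tx":0,"ty":0,"tz":0,"wx":0,"wy":0,"wz":0},{"claw":0.052,"tx":0,"ty":0,"tz":0,"wx":0,"wy":0,"wz":0},{"claw":0.052,"tx":0,"ty":0,"tz":0,"wx":0,"wy":0,"wz":0}]'
python3 -m inch '[{"claw":0.052,"tx":0,"ty":0,"tz":-0.02,"wx":0,"wy":0,"wz":0},{"claw":0.052,"tx":0,"ty":0,"tz":-0.04,"wx":0,"wy":0,"wz":0},{"claw":0.058,"tx":0,"ty":0,"tz":-0.06,"wx":0,"wy":0,"wz":0},{"claw":0.058,"tx":0,"ty":0,"tz":-0.08,"wx":0,"wy":0,"wz":0},{"claw":0.058,"tx":0,"ty":0,"tz":-0.085,"wx":0,"wy":0,"wz":0}]'
python3 -c "
from h import *
st();to(.444,.1405,.043,0.6)"
```

```text
time_s: 32.78
tool_pos: [0.4664, 0.3395, 0.0341]
tcp_rot: [0.0, 0.737, 0.676, 0.001]
ft_force: [0.7, -0.2, 0.6]
gripper_width: 0.0435
grasp_force: 25.0
time_s: 33.2
tool_pos: [0.4661, 0.3394, 0.0332]
tcp_rot: [0.0, 0.737, 0.676, 0.0]
ft_force: [-0.8, -0.2, -0.2]
gripper_width: 0.0522
grasp_force: 0.0
time_s: 33.62
tool_pos: [0.4669, 0.3399, 0.1209]
tcp_rot: [0.0, 0.737, 0.676, 0.002]
ft_force: [1.2, 0.1, -0.4]
gripper_width: 0.0579
grasp_force: 0.0
t33.62 [0.4669 0.3399 0.1209] yaw-4.9 tilt [ 0.003  0.002 -1.   ] F [ 1.2  0.1 -0.4] w0.0579 g0.0 q [0.51 0.53 1.78 0.   0.83 0.6 ]
t [-0.2008 -0.0059  0.0774] w [ 0.19 -0.12 -5.55]
```

```bash

python3 -m inch '[{"claw":0.058,"tx":-0.04,"ty":-0.001,"tz":0,"wx":0,"wy":0,"wz":-1},{"claw":0.058,"tx":-0.08,"ty":-0.002,"tz":0,"wx":0,"wy":0,"wz":-2.5},{"claw":0.058,"tx":-0.12,"ty":-0.003,"tz":0,"wx":0,"wy":0,"wz":-4},{"claw":0.058,"tx":-0.16,"ty":-0.005,"tz":0,"wx":0,"wy":0,"wz":-5.5},{"claw":0.058,"tx":-0.2,"ty":-0.006,"tz":0,"wx":0,"wy":0,"wz":-5.5}]'>/dev/null
python3 -m inch '[{"claw":0.058,"tx":0,"ty":0,"tz":0,"wx":0,"wy":0,"wz":0},{"claw":0.058,"tx":0,"ty":0,"tz":0.02,"wx":0,"wy":0,"wz":0},{"claw":0.058,"tx":0,"ty":0,"tz":0.04,"wx":0,"wy":0,"wz":0},{"claw":0.058,"tx":0,"ty":0,"tz":0.06,"wx":0,"wy":0,"wz":0},{"claw":0.058,"tx":0,"ty":0,"tz":0.076,"wx":0,"wy":0,"wz":0}]'
python3 -m inch '[{"claw":0.03,"tx":0,"ty":0,"tz":0,"wx":0,"wy":0,"wz":0},{"claw":0.03,"tx":0,"ty":0,"tz":0,"wx":0,"wy":0,"wz":0},{"claw":0.03,"tx":0,"ty":0,"tz":0,"wx":0,"wy":0,"wz":0},{"claw":0.03,"tx":0,"ty":0,"tz":0,"wx":0,"wy":0,"wz":0},{"claw":0.03,"tx":0,"ty":0,"tz":0,"wx":0,"wy":0,"wz":0}]' 25
python3 -m inch '[{"claw":0.03,"tx":0,"ty":0,"tz":-0.01,"wx":0,"wy":0,"wz":0},{"claw":0.03,"tx":0,"ty":0,"tz":-0.03,"wx":0,"wy":0,"wz":0},{"claw":0.03,"tx":0,"ty":0,"tz":-0.05,"wx":0,"wy":0,"wz":0},{"claw":0.03,"tx":0,"ty":0,"tz":-0.07,"wx":0,"wy":0,"wz":0},{"claw":0.03,"tx":0,"ty":0,"tz":-0.08,"wx":0,"wy":0,"wz":0}]'
python3 -m inch '[{"claw":0.03,"tx":0.038,"ty":-0.008,"tz":0,"wx":0,"wy":0,"wz":1},{"claw":0.03,"tx":0.077,"ty":-0.016,"tz":0,"wx":0,"wy":0,"wz":2.5},{"claw":0.03,"tx":0.117,"ty":-0.024,"tz":0,"wx":0,"wy":0,"wz":4},{"claw":0.03,"tx":0.157,"ty":-0.032,"tz":0,"wx":0,"wy":0,"wz":5.5},{"claw":0.03,"tx":0.195,"ty":-0.041,"tz":0,"wx":0,"wy":0,"wz":5.5}]'>/dev/null
python3 -m inch '[{"claw":0.03,"tx":0.008,"ty":0,"tz":0.01,"wx":0,"wy":0,"wz":0},{"claw":0.03,"tx":0.008,"ty":0,"tz":0.03,"wx":0,"wy":0,"wz":0},{"claw":0.03,"tx":0.008,"ty":0,"tz":0.05,"wx":0,"wy":0,"wz":0},{"claw":0.03,"tx":0.008,"ty":0,"tz":0.07,"wx":0,"wy":0,"wz":0},{"claw":0.03,"tx":0.008,"ty":0,"tz":0.08,"wx":0,"wy":0,"wz":0}]'
python3 -c "
from h import *
st();to(.4007,.3453,.033,-5)"
```

```text
time_s: 34.45
tool_pos: [0.4425, 0.1406, 0.0406]
tcp_rot: [-0.0, 0.704, 0.71, -0.0]
ft_force: [-0.2, -0.0, 0.7]
gripper_width: 0.0581
grasp_force: 0.0
time_s: 34.87
tool_pos: [0.4432, 0.1408, 0.0429]
tcp_rot: [0.0, 0.704, 0.711, 0.001]
ft_force: [-0.2, -0.0, -1.7]
gripper_width: 0.0439
grasp_force: 25.0
time_s: 35.28
tool_pos: [0.4434, 0.1408, 0.1247]
tcp_rot: [0.001, 0.704, 0.711, 0.001]
ft_force: [-0.1, 0.6, -1.4]
gripper_width: 0.0438
grasp_force: 25.0
time_s: 36.12
tool_pos: [0.4, 0.3427, 0.0407]
tcp_rot: [-0.0, 0.737, 0.676, -0.001]
ft_force: [0.0, -0.2, -1.2]
gripper_width: 0.044
grasp_force: 25.0
t36.12 [0.4    0.3427 0.0407] yaw-4.9 tilt [-0.001 -0.001 -1.   ] F [ 0.  -0.2 -1.2] w0.0440 g25.0 q [ 0.58  0.6   1.96 -0.    0.58  0.67]
t [0.0026 0.0004 0.0077] w [-0.07  0.06  0.07]
```

```bash

python3 -m inch '[{"claw":0.03,"tx":0.002,"ty":0,"tz":0.003,"wx":0,"wy":0,"wz":0},{"claw":0.03,"tx":0.002,"ty":0,"tz":0.006,"wx":0,"wy":0,"wz":0},{"claw":0.03,"tx":0.002,"ty":0,"tz":0.0085,"wx":0,"wy":0,"wz":0},{"claw":0.03,"tx":0.002,"ty":0,"tz":0.0095,"wx":0,"wy":0,"wz":0},{"claw":0.03,"tx":0.002,"ty":0,"tz":0.0095,"wx":0,"wy":0,"wz":0}]'
python3 -m inch '[{"claw":0.045,"tx":0,"ty":0,"tz":0,"wx":0,"wy":0,"wz":0},{"claw":0.048,"tx":0,"ty":0,"tz":0,"wx":0,"wy":0,"wz":0},{"claw":0.052,"tx":0,"ty":0,"tz":0,"wx":0,"wy":0,"wz":0},{"claw":0.052,"tx":0,"ty":0,"tz":0,"wx":0,"wy":0,"wz":0},{"claw":0.052,"tx":0,"ty":0,"tz":0,"wx":0,"wy":0,"wz":0}]'
python3 -m inch '[{"claw":0.052,"tx":0,"ty":0,"tz":-0.02,"wx":0,"wy":0,"wz":0},{"claw":0.052,"tx":0,"ty":0,"tz":-0.05,"wx":0,"wy":0,"wz":0},{"claw":0.058,"tx":0,"ty":0,"tz":-0.085,"wx":0,"wy":0,"wz":0},{"claw":0.058,"tx":0,"ty":0,"tz":-0.12,"wx":0,"wy":0,"wz":0},{"claw":0.058,"tx":0,"ty":0,"tz":-0.15,"wx":0,"wy":0,"wz":0}]'
python3 -m inch '[{"claw":0.04,"tx":-0.036,"ty":0.017,"tz":0,"wx":0,"wy":0,"wz":-2},{"claw":0.04,"tx":-0.072,"ty":0.034,"tz":0,"wx":0,"wy":0,"wz":-4},{"claw":0.04,"tx":-0.108,"ty":0.05,"tz":0,"wx":0,"wy":0,"wz":-6},{"claw":0.04,"tx":-0.144,"ty":0.068,"tz":0,"wx":0,"wy":0,"wz":-8},{"claw":0.04,"tx":-0.18,"ty":0.08,"tz":0,"wx":0,"wy":0,"wz":-10}]'
python3 -c "
from h import *
st();to(.45,-.2,.2,5)"
```

```text
time_s: 36.53
tool_pos: [0.4012, 0.3454, 0.0336]
tcp_rot: [0.0, 0.737, 0.676, 0.001]
ft_force: [0.2, -0.6, -1.1]
gripper_width: 0.0443
grasp_force: 25.0
time_s: 36.95
tool_pos: [0.4009, 0.3452, 0.0327]
tcp_rot: [0.0, 0.737, 0.676, 0.0]
ft_force: [-0.2, -0.2, -0.1]
gripper_width: 0.0519
grasp_force: 0.0
time_s: 37.37
tool_pos: [0.4008, 0.3452, 0.1849]
tcp_rot: [0.0, 0.737, 0.676, 0.0]
ft_force: [-0.2, 0.9, 0.2]
gripper_width: 0.0576
grasp_force: 0.0
time_s: 37.78
tool_pos: [0.4658, 0.1572, 0.1828]
tcp_rot: [0.0, 0.675, 0.738, 0.0]
ft_force: [0.6, 0.1, 0.1]
gripper_width: 0.0404
grasp_force: 0.0
t37.78 [0.4658 0.1572 0.1828] yaw5.2 tilt [ 0.001  0.    -1.   ] F [0.6 0.1 0.1] w0.0404 g0.0 q [0.19 0.34 1.92 0.   0.88 0.1 ]
t [-0.3543 -0.0479 -0.0173] w [ 0.05 -0.01  0.16]
```

```bash
python3 -c "
from h import *
c=imaging.capture('top');pickle.dump(c,open('top7.pkl','wb'))
im=c['img'];im=(255*(im[130:290,95:455,::-1]/255.)**.55).astype(np.uint8);cv2.imwrite('pics/I.png',cv2.resize(im,None,fx=2.2,fy=2.2,interpolation=cv2.INTER_CUBIC))"
```

```text
(no output)
```

View pics/I.png

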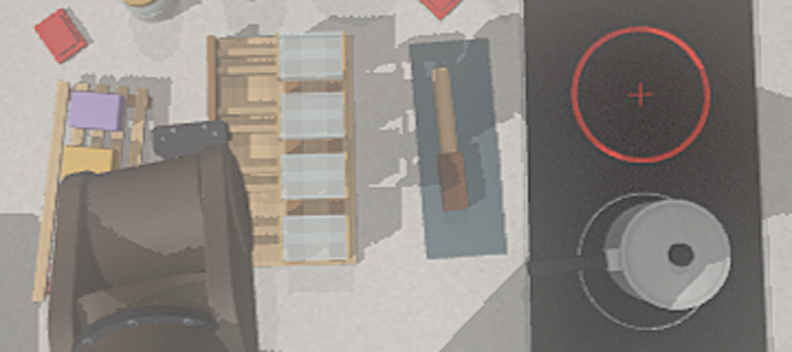

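```bash
for i in 1 2; do
python3 -m inch '[{"claw":0.04,"tx":-0.037,"ty":-0.008,"tz":0,"wx":0,"wy":0,"wz":0},{"claw":0.04,"tx":-0.075,"ty":-0.017,"tz":0,"wx":0,"wy":0,"wz":0},{"claw":0.04,"tx":-0.113,"ty":-0.026,"tz":0,"wx":0,"wy":0,"wz":0},{"claw":0.04,"tx":-0.15,"ty":-0.034,"tz":0,"wx":0,"wy":0,"wz":0},{"claw":0.04,"tx":-0.1875,"ty":-0.043,"tz":0,"wx":0,"wy":0,"wz":0}]'; done
python3 -c "
from h import *
s,r=pose();st();to(.4135,-.2235,.05,5.2);c=imaging.capture('wrist');pickle.dump((c,s,r),open('w4.pkl','wb'))
im=c['img'][:,:,::-1];im=(255*(im/255.)**.4).astype(np.uint8);cv2.imwrite('pics/w4.png',im)
print(wpix(c,(.4248,-.348,.116),s,r),wpix(c,(.41,-.1856,.074),s,r),wpix(c,(.4175,-.275,.074),s,r))"
```

```text
time_s: 38.25
tool_pos: [0.4381, -0.0331, 0.1828]
tcp_rot: [0.0, 0.675, 0.738, 0.0]
ft_force: [0.4, -0.6, -0.9]
gripper_width: 0.0399
grasp_force: 0.0
time_s: 38.67
tool_pos: [0.4117, -0.2239, 0.1827]
tcp_rot: [0.0, 0.675, 0.737, 0.0]
ft_force: [0.6, 0.1, -0.4]
gripper_width: 0.0398
grasp_force: 0.0
t38.67 [ 0.4117 -0.2239  0.1827] yaw5.0 tilt [ 0. -0. -1.] F [ 0.6  0.1 -0.4] w0.0398 g0.0 q [-0.64  0.31  1.97  0.    0.86 -0.73]
t [0.0003 0.0018 0.1327] w [ 0.02  0.   -0.17]
[263.71371753 319.22605958] [263.4123906  149.73749935] [262.85355379 237.41820908]
```

View pics/w4.png

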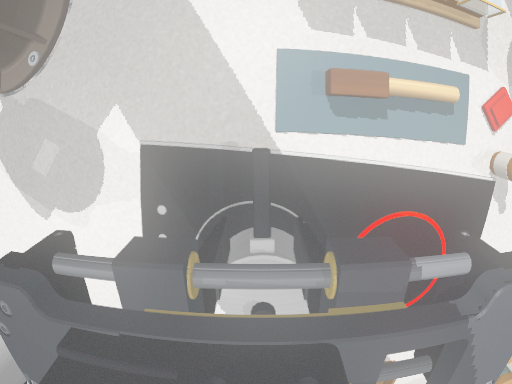

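The picture matches prediction: handle end at (261,150), root at (263,240). Descending to grip it.

```bash

python3 -m inch '[{"claw":0.04,"tx":0,"ty":0,"tz":0.03,"wx":0,"wy":0,"wz":0},{"claw":0.04,"tx":0,"ty":0,"tz":0.065,"wx":0,"wy":0,"wz":0},{"claw":0.04,"tx":0,"ty":0,"tz":0.1,"wx":0,"wy":0,"wz":0},{"claw":0.04,"tx":0,"ty":0,"tz":0.125,"wx":0,"wy":0,"wz":0},{"claw":0.04,"tx":0,"ty":0,"tz":0.132,"wx":0,"wy":0,"wz":0}]' 20
python3 -m inch '[{"claw":0.03,"tx":0,"ty":0,"tz":0,"wx":0,"wy":0,"wz":0},{"claw":0.025,"tx":0,"ty":0,"tz":0,"wx":0,"wy":0,"wz":0},{"claw":0.02,"tx":0,"ty":0,"tz":0,"wx":0,"wy":0,"wz":0},{"claw":0.01,"tx":0,"ty":0,"tz":0,"wx":0,"wy":0,"wz":0},{"claw":0.01,"tx":0,"ty":0,"tz":0,"wx":0,"wy":0,"wz":0}]' 20
python3 -m inch '[{"claw":0.01,"tx":0,"ty":0,"tz":0,"wx":0,"wy":0,"wz":0},{"claw":0.01,"tx":0,"ty":0,"tz":0,"wx":0,"wy":0,"wz":0},{"claw":0.01,"tx":0,"ty":0,"tz":0,"wx":0,"wy":0,"wz":0},{"claw":0.01,"tx":0,"ty":0,"tz":0,"wx":0,"wy":0,"wz":0},{"claw":0.01,"tx":0,"ty":0,"tz":0,"wx":0,"wy":0,"wz":0}]' 20
python3 -c "
from h import *
st();to(.606,-.215,.05,5.2)"
```

```text
time_s: 39.13
tool_pos: [0.4111, -0.2213, 0.0476]
tcp_rot: [-0.002, 0.675, 0.737, -0.0]
ft_force: [0.5, 0.4, -0.4]
gripper_width: 0.0401
grasp_force: 0.0
time_s: 39.55
tool_pos: [0.4129, -0.2224, 0.0519]
tcp_rot: [0.001, 0.675, 0.738, 0.0]
ft_force: [0.7, 2.5, 5.3]
gripper_width: 0.0181
grasp_force: 20.0
time_s: 39.97
tool_pos: [0.4128, -0.2222, 0.0517]
tcp_rot: [0.001, 0.675, 0.738, 0.0]
ft_force: [0.6, 3.3, 7.6]
gripper_width: 0.0177
grasp_force: 20.0
t39.97 [ 0.4128 -0.2222  0.0517] yaw5.1 tilt [ 0.002 -0.001 -1.   ] F [0.6 3.3 7.6] w0.0177 g20.0 q [-0.63  0.53  2.09  0.    0.51 -0.72]
t [-0.0099  0.193   0.002 ] w [ 0.09  0.06 -0.14]
```

```bash

python3 -m inch '[{"claw":0.01,"tx":0,"ty":0,"tz":-0.0005,"wx":0,"wy":0,"wz":0},{"claw":0.01,"tx":0,"ty":0,"tz":-0.001,"wx":0,"wy":0,"wz":0},{"claw":0.01,"tx":0,"ty":0,"tz":-0.001,"wx":0,"wy":0,"wz":0},{"claw":0.01,"tx":0,"ty":0,"tz":-0.001,"wx":0,"wy":0,"wz":0},{"claw":0.01,"tx":0,"ty":0,"tz":-0.001,"wx":0,"wy":0,"wz":0}]' 20
python3 -c "
from h import *
st()"
```

```text
time_s: 40.38
tool_pos: [0.4125, -0.2222, 0.0519]
tcp_rot: [0.0, 0.675, 0.738, 0.0]
ft_force: [1.2, 1.0, 5.3]
gripper_width: 0.0179
grasp_force: 20.0
t40.38 [ 0.4125 -0.2222  0.0519] yaw5.0 tilt [ 0.001 -0.    -1.   ] F [1.2 1.  5.3] w0.0179 g20.0 q [-0.64  0.53  2.09  0.    0.52 -0.72]
```

```bash

for i in 1 2; do python3 -m inch '[{"claw":0.01,"tx":0,"ty":0.004,"tz":-0.0002,"wx":0,"wy":0,"wz":0},{"claw":0.01,"tx":-0.0005,"ty":0.012,"tz":-0.0004,"wx":0,"wy":0,"wz":0},{"claw":0.01,"tx":-0.001,"ty":0.023,"tz":-0.0004,"wx":0,"wy":0,"wz":0},{"claw":0.01,"tx":-0.0015,"ty":0.036,"tz":-0.0004,"wx":0,"wy":0,"wz":0},{"claw":0.01,"tx":-0.002,"ty":0.048,"tz":-0.0004,"wx":0,"wy":0,"wz":0}]' 25
done
python3 -c "
from h import *
st()
c=imaging.capture('top');pickle.dump(c,open('top8.pkl','wb'))"
```

```text
time_s: 40.8
tool_pos: [0.4604, -0.2196, 0.0519]
tcp_rot: [-0.001, 0.676, 0.737, -0.0]
ft_force: [-3.8, -0.2, 3.8]
gripper_width: 0.0177
grasp_force: 25.1
time_s: 41.22
tool_pos: [0.5092, -0.2176, 0.0522]
tcp_rot: [-0.0, 0.675, 0.737, 0.0]
ft_force: [-1.7, -0.2, -1.3]
gripper_width: 0.0176
grasp_force: 25.1
t41.22 [ 0.5092 -0.2176  0.0522] yaw5.0 tilt [-0.  0. -1.] F [-1.7 -0.2 -1.3] w0.0176 g25.1 q [-0.52  0.61  1.88  0.    0.65 -0.61]
```

```bash

for i in 1 2; do python3 -m inch '[{"claw":0.01,"tx":0,"ty":0.006,"tz":0.0003,"wx":0,"wy":0,"wz":0},{"claw":0.01,"tx":-0.0005,"ty":0.016,"tz":0.0005,"wx":0,"wy":0,"wz":0},{"claw":0.01,"tx":-0.001,"ty":0.027,"tz":0.0005,"wx":0,"wy":0,"wz":0},{"claw":0.01,"tx":-0.0015,"ty":0.038,"tz":0.0005,"wx":0,"wy":0,"wz":0},{"claw":0.01,"tx":-0.002,"ty":0.048,"tz":0.0005,"wx":0,"wy":0,"wz":0}]' 25
done
python3 -m inch '[{"claw":0.01,"tx":0,"ty":0,"tz":0,"wx":0,"wy":0,"wz":0},{"claw":0.01,"tx":0,"ty":0,"tz":0,"wx":0,"wy":0,"wz":0},{"claw":0.01,"tx":0,"ty":0,"tz":0,"wx":0,"wy":0,"wz":0},{"claw":0.01,"tx":0,"ty":0,"tz":0,"wx":0,"wy":0,"wz":0},{"claw":0.01,"tx":0,"ty":0,"tz":0,"wx":0,"wy":0,"wz":0}]' 25
python3 -c "
from h import *
st()
c=imaging.capture('top');pickle.dump(c,open('top9.pkl','wb'))
# knob / rim position from images: dark knob blob near predicted point
for n in ('top','top9'):
  c=pickle.load(open(n+'.pkl','rb'));p=np.array([.4248,-.3475,.116]) if n=='top' else np.array([.617,-.3395,.116])
  u=w2pix(c,p);x0,y0=(u-14).astype(int);g=cv2.cvtColor(c['img'],cv2.COLOR_RGB2GRAY)[y0:y0+28,x0:x0+28]
  k,l,st_,ce=cv2.connectedComponentsWithStats((g<70).astype(np.uint8))
  print(n,u.round(1),[(s[4],(q+[x0,y0]).round(1).tolist(),pix2w(c,*(q+[x0,y0]),.116).round(4).tolist()) for s,q in zip(st_[1:],ce[1:]) if s[4]>15])
"
```

```text
time_s: 41.68
tool_pos: [0.5565, -0.2154, 0.052]
tcp_rot: [-0.0, 0.675, 0.737, -0.0]
ft_force: [-4.1, -0.5, 3.0]
gripper_width: 0.0178
grasp_force: 25.1
time_s: 42.1
tool_pos: [0.6045, -0.2132, 0.0515]
tcp_rot: [-0.0, 0.675, 0.738, -0.0]
ft_force: [-5.4, -1.1, 4.5]
gripper_width: 0.0182
grasp_force: 25.1
time_s: 42.52
tool_pos: [0.6048, -0.2133, 0.0518]
tcp_rot: [0.001, 0.675, 0.738, 0.0]
ft_force: [4.6, 0.4, 3.8]
gripper_width: 0.0178
grasp_force: 25.1
t42.52 [ 0.6048 -0.2133  0.0518] yaw5.1 tilt [ 0.002 -0.001 -1.   ] F [4.6 0.4 3.8] w0.0178 g25.1 q [-0.44  0.7   1.66  0.    0.78 -0.53]
top [404.6 245.4] [(np.int32(111), [403.9, 245.2], [0.4254, -0.346, 0.116])]
top9 [398.4 167.2] [(np.int32(673), [395.5, 166.2], [0.6194, -0.3325, 0.116])]
```

```bash

python3 -m inch '[{"claw":0.022,"tx":0,"ty":0,"tz":0,"wx":0,"wy":0,"wz":0},{"claw":0.03,"tx":0,"ty":0,"tz":0,"wx":0,"wy":0,"wz":0},{"claw":0.04,"tx":0,"ty":0,"tz":0,"wx":0,"wy":0,"wz":0},{"claw":0.04,"tx":0,"ty":0,"tz":0,"wx":0,"wy":0,"wz":0},{"claw":0.04,"tx":0,"ty":0,"tz":0,"wx":0,"wy":0,"wz":0}]'
python3 -m inch '[{"claw":0.04,"tx":0,"ty":0,"tz":-0.02,"wx":0,"wy":0,"wz":0},{"claw":0.04,"tx":0,"ty":0,"tz":-0.05,"wx":0,"wy":0,"wz":0},{"claw":0.04,"tx":0,"ty":0,"tz":-0.08,"wx":0,"wy":0,"wz":0},{"claw":0.04,"tx":0,"ty":0,"tz":-0.115,"wx":0,"wy":0,"wz":0},{"claw":0.04,"tx":0,"ty":0,"tz":-0.15,"wx":0,"wy":0,"wz":0}]' >/dev/null
python3 -m inch '[{"claw":0.04,"tx":0.038,"ty":-0.015,"tz":0,"wx":0,"wy":0,"wz":0},{"claw":0.04,"tx":0.076,"ty":-0.03,"tz":0,"wx":0,"wy":0,"wz":0},{"claw":0.04,"tx":0.114,"ty":-0.045,"tz":0,"wx":0,"wy":0,"wz":0},{"claw":0.04,"tx":0.15,"ty":-0.06,"tz":0,"wx":0,"wy":0,"wz":0},{"claw":0.04,"tx":0.19,"ty":-0.075,"tz":0,"wx":0,"wy":0,"wz":0}]' 
python3 -c "
from h import *
c=imaging.capture('top');pickle.dump(c,open('top10.pkl','wb'))
for n,p in (('top',[.4248,-.3475,.116]),('top10',[.617,-.3395,.116])):
  c=pickle.load(open(n+'.pkl','rb'))
  u=w2pix(c,np.array(p));x0,y0=(u-14).astype(int);g=cv2.cvtColor(c['img'],cv2.COLOR_RGB2GRAY)[y0:y0+28,x0:x0+28]
  k,l,st_,ce=cv2.connectedComponentsWithStats((g<70).astype(np.uint8))
  print(n,[(s[4],(q+[x0,y0]).round(1).tolist(),pix2w(c,*(q+[x0,y0]),.116).round(4).tolist()) for s,q in zip(st_[1:],ce[1:]) if s[4]>15])
im=c['img'][:,:,::-1];im=(255*(im/255.)**.5).astype(np.uint8)
cv2.imwrite('pics/J.png',cv2.resize(im[120:300,95:455],None,fx=2.2,fy=2.2,interpolation=cv2.INTER_CUBIC))
st()"
```

```text
time_s: 42.98
tool_pos: [0.6039, -0.2131, 0.0511]
tcp_rot: [-0.0, 0.675, 0.738, -0.0]
ft_force: [-0.1, 0.3, 1.2]
gripper_width: 0.0386
grasp_force: 0.0
time_s: 43.82
tool_pos: [0.5119, -0.0304, 0.2014]
tcp_rot: [-0.0, 0.676, 0.737, -0.0]
ft_force: [0.4, 0.6, 0.4]
gripper_width: 0.04
grasp_force: 0.0
top [(np.int32(111), [403.9, 245.2], [0.4254, -0.346, 0.116])]
top10 [(np.int32(105), [397.5, 167.3], [0.6167, -0.3373, 0.116])]
t43.87 [ 0.5085 -0.0252  0.2014] yaw5.1 tilt [-0.003  0.002 -1.   ] F [-0.6  4.1  0.9] w0.0402 g0.0 q [-0.18  0.34  1.85  0.    0.95 -0.27]
```

View pics/J.png

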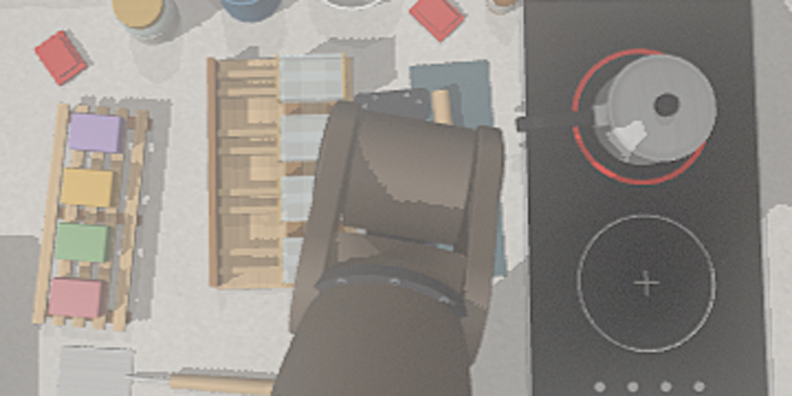

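```bash
python3 -c "
from workcell import order
print(order.job_done())"
```

```text
the job is handed in; nothing more can be done
None
```

The job is handed in: all four bars are pushed out and lie flat side by side on the rack, the pusher is back on its mat, and the pot was slid along the glass to within about 3 mm of the lit zone's centre (44 s of the 210 s used).

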